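# Face the tea tin to the scanner and snap its cap on

## Task

At the tea counter, turn the open sage-green tin where it stands until its bar-coded label looks straight at the scanner's window; then put the bamboo cap over its neck, press straight down until it clicks, and keep pressing so that the rim ends flush on the tin's shoulder, with the tin upright and its label still facing the scanner. Finish while holding: at the end the gripper is still on the cap, bearing down on it with a firm steady push of about 10 to 20 N (more than 60 N buckles the tin). Leave the other things on the counter where they are.

Things in the scene. Friction and masses are not known exactly. Their poses are not given: they have to be found in the camera images.
- tin_centre (a point): The open tea tin, loose, about 250 g: upright sage-green can 58 mm in diameter, 80 mm from foot to flat shoulder, with a neck above (101 mm in all). White label with black bars on one side, 50 mm tall, and an orange tab folded over the shoulder above the label's middle. Point: on the axis, 40 mm above the foot. Own x points out through the label's middle, own z up.
- neck_top (a point): Centre of the top of the tin's bare-metal neck, 101 mm above its foot. The neck is 36 mm in diameter, tapering to 29 mm at the top, and rises 21 mm from the shoulder; four sprung round snap lugs, 8 mm above the shoulder, stand out to 44 mm across. Same axes as the tin.
- cap_centre (a point): The tin's cap, loose, 45 g: light bamboo cup with a darker ring round it, 58 mm in diameter, 32 mm tall, flat top, standing rim down on the counter. Hollow 24 mm deep; a snap bead inside the rim leaves a mouth 40 mm across. Any turn about its axis will do. Point: on the axis, 16 mm above the rim, 16 mm below the top; 56 mm above the tin's centre point when home. Own z up.
- cap_rim (a point): Centre of the cap's open mouth, level with its rim. On the neck the bead rides over the lugs: the push climbs to roughly 12 N with the rim 12 to 8 mm above the shoulder, falls to near nothing by 5 mm, then the lugs snap over the bead and pull rim and shoulder flush (the click; the light tin may hop up a few mm to a held cap). Beyond that the stop is hard. Merely resting on the lugs, the rim is 12 mm up.
- scanner_window (a point): Middle of the dark red window of the grey counter scanner: fixed upright block 78 mm wide, 56 mm deep, 118 mm tall, on a black foot 85 mm square. The window looks out, level, along the point's own -x; the point is 68 mm above the counter. The tin stands about 140 mm in front of it.
- navy_tin: Bystander: closed navy-blue tin with bamboo cap, 58 mm in diameter, 112 mm tall; origin at its foot.
- butter_dish: Bystander: clear butter dish with cover and knob, 185 x 115 mm, 90 mm tall; origin under its centre, long side along own y.
- mug: Bystander: white ribbed mug, 82 mm in diameter, 82 mm tall, handle along own x, on a bamboo coaster 9 mm thick; origin at its foot.
- bread_plate: Bystander: sage plate 244 mm in diameter with cut brown buns and a knife, 70 mm tall in all; origin under its centre.
- sugar_bowl: Bystander: white sugar bowl with bamboo lid, 90 mm in diameter, 80 mm tall; origin at its foot.
- honey_jar: Bystander: amber honey jar with brass lid, 68 mm in diameter, 85 mm tall; origin at its foot.
- scoop: Bystander: small tea spoon 150 mm long lying on the counter; origin under its middle.

How it is judged:
By the outcome, as a careful person would: the job done as asked, in the order asked, and still so for the second after the job is handed in, while the arm keeps its last pose, push and grip.
It also fails if it takes over 64 s, if anything falls off the work surface, if the arm or the gripper's body presses on something with over 40 N, if the wrist force passes 120 N, or if a joint passes its speed limit or range.

## Robot

A 6-joint arm with a two-finger parallel gripper is mounted at the origin on the work surface. World frame = base frame: x ahead of the robot, y to its left, z up, the work surface at z = 0. Lengths are in m, angles in degrees, forces in N, time in s.
With the tool pointing down it reaches from about 0.25 to 0.8 m from the base axis. Payload 8.5 kg.
Tool frame: the origin (TCP) lies midway between the tips of the shut fingers; the grasp point (between the pads) lies ctrl.hold_point_z behind it (ctrl.hold_point_z is the distance from the TCP to the grasp point, in m); z points along the fingers, x is the direction in which the jaws open and shut, and the axes are right-handed (so a half turn about z gives the same grasp; the last joint's range is limited). The gripper opens to 85 mm and grips with 20 to 120 N. Pads are 22 mm wide; open, the fingers measure 114 mm over their backs; the gripper's body (76 mm by 85 mm) begins 54 mm behind the grasp point. The pads swing forward as they close: fully open they stand 13 mm farther back than shut.
Start: joints at [71.391, 13.648, -0.773, 75.585, 0, 90], TCP at [0.168, 0.498, 0.231] pointing down, gripper open.
Joint ranges: [-152.45, 152.45], [-59.26, 108.67], [-65.41, 83.53], [-104.44, 129.93], [-82.83, 76.93], [-180, 180]. Speed limits (degrees/s): [127.2, 127.2, 159.86, 180, 180, 180].

## Interface

Orientations are given as [roll, pitch, yaw] about the fixed x, y, z axes, in that order (R = Rz(yaw) Ry(pitch) Rx(roll)).
In Python, from workcell import ctrl gives the robot as it stands.
- The arm moves only by the tool apply_moves, never from a script. Its argument "motion" is a list of rows, each an object of numbers: "gripper": the closure in counts, from 0 (fully open) to 255 (shut); "x", "y", "z": the shift along the tool's x, y, z in cm; "twist": the turn about the tool's z in degrees. In form: [{"gripper": .., "x": .., "y": .., "z": .., "twist": ..}, ...]. A call has exactly 10 rows; each row shifts and turns the pose as measured when the row begins, along the tool's axes as they then stand; what a row does not reach is not made up. A row lasts 1/12 s, in which the tool goes at most 41.7 mm and 7.16 degrees, less where a joint would pass 70% of its speed; a pose out of reach is approached as far as the arm can. A call is refused whole if a number of a shift passes 4.17 or a number of a turn 7.16, either way. A call with a gripper value outside its range is refused whole. The fingers move at their own pace and stop on an object; "force" is the grip in N (left out, the last holds). Time passes only in rows, so rows that do not move let the fingers close, or fill a call up. It gives the time, the measured TCP pose, the force and the opening at its end, in the units of the state.
- ctrl.sense(): the state, without advancing time (a new reading comes with each control period).
- ctrl.snapshot(name): name is "scene" or "side" or "wrist"; returns (picture, depth): 480x640x3 uint8, red, green, blue; 480x640 float32, m along the optical axis (not along the pixel's ray), 0 where there is no reading.
- ctrl.camera_info(name): a dict with "fx", "fy", "cx", "cy" (pixels), "T" (4x4, takes a point from camera to world coordinates); the wrist camera has in their place "T_tool_cam" (4x4, takes a point from camera to tool coordinates, whose origin is the TCP and whose axes are the tool frame's). Camera axes: x right, y down, z forward; pixel columns grow to the right and rows downward; lengths in m; the calibration is good to about 2 mm. A picture is of the moment at which its call begins: read the wrist's pose just before it. camera_info takes no time and is no camera call.
- ctrl.close_job(): hands the job in, once; it reports no verdict.
The state is a dict: "time_s": time; "q": joint angles; "joint_vel": joint speeds; "effort": joint torques, N m; "position": TCP position; "tool_rot": TCP orientation; "ft_force": force on the tool from outside, world axes, zero at the start; "wrist_torque": the same for the moment, N m; "width": opening from 0.0 (shut) to 1.0 (fully open).
Only numpy, scipy, OpenCV 4.12 (cv2) and the standard library are available. Lean on these libraries where they do the work, as an engineer would, in place of code of your own. Each camera call takes 0.05 s, during which the arm holds its last target.

## Working session

There is one attempt and no reset: what is moved stays moved. The work goes in short steps, Python scripts to look and compute and a tool call to move; the robot and the scene stay as the last step left them, time stands still between calls to the robot, and variables do not carry over. Pictures are saved under pics/ and viewed, and the job is handed in when it is done.

Besides the shell and the picture viewer there is one more tool, called after "Call:" by a JSON object that holds its "method" and its "body". apply_moves: Moves the arm, as the interface text tells. Its arguments: {"type":"object","properties":{"motion":{"type":"array","items":{"type":"object","properties":{"gripper":{"type":"number"},"x":{"type":"number"},"y":{"type":"number"},"z":{"type":"number"},"twist":{"type":"number"}}}},"force":{"type":"number"}},"required":["motion"]}

```bash
ls; mkdir -p pics; python3 - <<'E'
from workcell import ctrl
import cv2,numpy as np
print(ctrl.sense(), ctrl.hold_point_z)
for n in ["scene","side","wrist"]:
    p,d=ctrl.snapshot(n); cv2.imwrite(f"pics/{n}0.png",p[:,:,::-1]); np.savez(f"{n}0.npz",p=p,d=d)
    print(n,ctrl.camera_info(n))
E
```

```text
pics
{'time_s': 0.0, 'q': array([ 7.13904277e+01,  1.36803340e+01, -8.17097487e-01,  7.55834629e+01,
       -3.31813501e-04,  8.99998686e+01]), 'joint_vel': array([-0.06912343,  0.04186452,  0.00138703, -0.05508521, -0.05297147,
       -0.02009203]), 'effort': array([-6.66771175e-04, -5.38776040e+01,  3.46445310e+01,  1.80616305e-02,
        9.66510788e-05, -3.10924406e-06]), 'position': array([0.16740723, 0.49716018, 0.23068227]), 'tool_rot': array([1.79999668e+02, 8.08943871e-02, 7.13905591e+01]), 'ft_force': array([-0.16188411,  0.53888821,  0.86038494]), 'wrist_torque': array([-0.01560123, -0.02442795,  0.02405354]), 'width': 1.0000583140539383} 0.0187
scene {'fx': 599.169881422631, 'fy': 599.169881422631, 'cx': 314.0205553027649, 'cy': 236.25660957070525, 'T': array([[-0.78683177,  0.49411239, -0.36979549,  1.05958318],
       [ 0.61708377,  0.6199912 , -0.48458078,  0.65472203],
       [-0.01016742, -0.60947835, -0.79273751,  1.19269414],
       [ 0.        ,  0.        ,  0.        ,  1.        ]])}
side {'fx': 483.8655622769545, 'fy': 483.8655622769545, 'cx': 316.4011521700999, 'cy': 238.877765846803, 'T': array([[ 0.97806025, -0.11150615,  0.17596741,  0.35220434],
       [-0.20803799, -0.56691056,  0.79707754, -0.92956227],
       [ 0.01087873, -0.81619777, -0.5776702 ,  0.75399539],
       [ 0.        ,  0.        ,  0.        ,  1.        ]])}
wrist {'fx': 360.62573737098415, 'fy': 360.62573737098415, 'cx': 318.46741242445313, 'cy': 233.3460012272967, 'T_tool_cam': array([[ 9.99999393e-01,  5.61849347e-04, -9.47817279e-04,
         1.28548862e-03],
       [-2.74868017e-04,  9.60230888e-01,  2.79207030e-01,
        -7.02721723e-02],
       [ 1.06699571e-03, -2.79206600e-01,  9.60230460e-01,
        -1.42251370e-01],
       [ 0.00000000e+00,  0.00000000e+00,  0.00000000e+00,
         1.00000000e+00]])}
```

View pics/scene0.png

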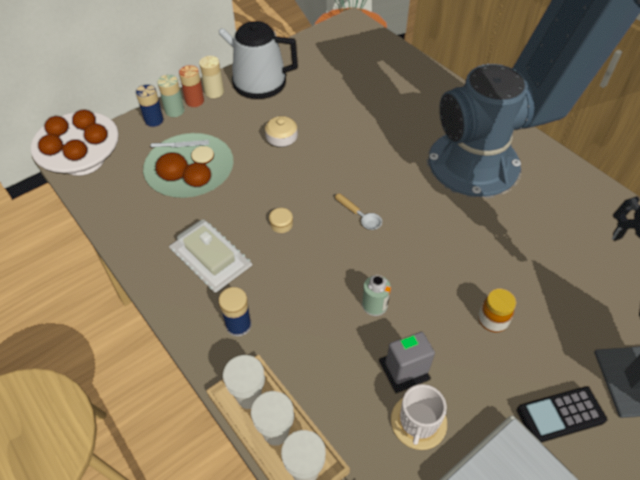

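View pics/side0.png

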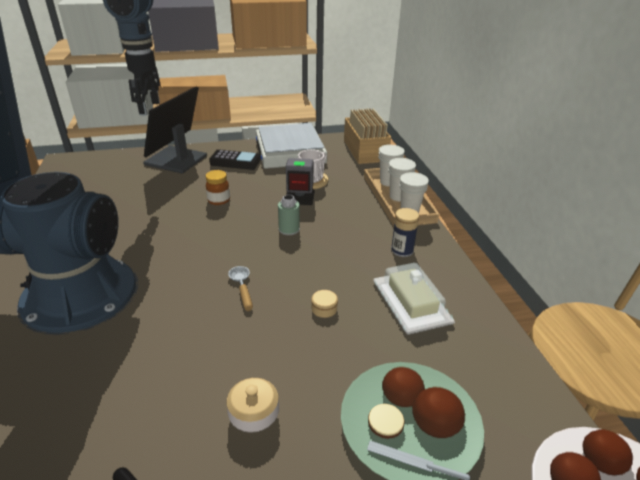

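View pics/wrist0.png

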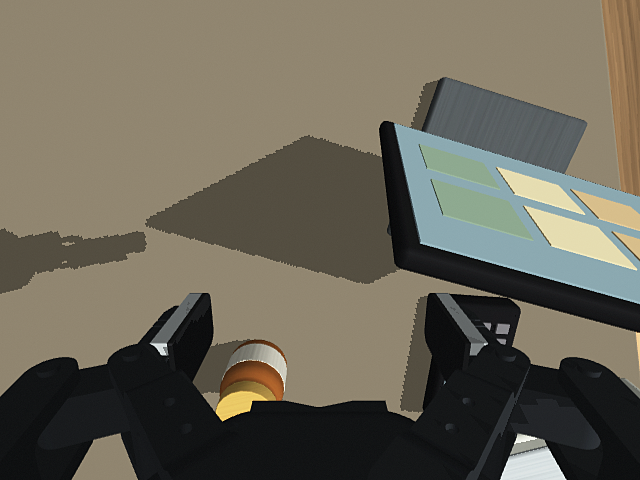

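The scene view shows the tin at (377,296) with its orange tab at (388,289), the cap at (281,219) and the scanner at (409,358). The side view shows the tin at (289,216), the cap at (324,303) and the red window at (299,182).

```bash
cat > h.py <<'E'
from workcell import ctrl
import cv2,numpy as np
from scipy.spatial.transform import Rotation as R
def tcpT(s):
    T=np.eye(4);T[:3,:3]=R.from_euler('xyz',s['tool_rot'],degrees=True).as_matrix();T[:3,3]=s['position'];return T
def cloud(n,p,d,T=None):
    c=ctrl.camera_info(n)
    v,u=np.mgrid[0:480,0:640]
    P=np.stack([(u-c['cx'])/c['fx']*d,(v-c['cy'])/c['fy']*d,d,np.ones_like(d)],-1)
    T=c['T'] if T is None else T@c['T_tool_cam']
    return (P@T.T)[...,:3]
def snap(n,name=None):
    T=tcpT(ctrl.sense()) if n=='wrist' else None
    p,d=ctrl.snapshot(n)
    if name: cv2.imwrite(f"pics/{name}.png",p[:,:,::-1])
    return p,d,cloud(n,p,d,T),T
def ray(n,uv,z,T=None):
    c=ctrl.camera_info(n); T=c['T'] if T is None else T@c['T_tool_cam']
    r=T[:3,:3]@np.array([(uv[0]-c['cx'])/c['fx'],(uv[1]-c['cy'])/c['fy'],1])
    return T[:3,3]+r*(z-T[2,3])/r[2]
E
python3 - <<'E'
from h import *
for n,boxes in [("scene",dict(tin=(360,272,398,318),cap=(265,203,298,236),scan=(380,328,440,392))),("side",dict(tin=(272,190,306,238),cap=(306,286,343,322),scan=(280,155,320,205)))]:
    z=np.load(n+"0.npz");p,d=z['p'],z['d'];C=cloud(n,p,d)
    print(n,"counter z",np.median(C[250:260,300:330,2]))
    for k,(a,b,c,e) in boxes.items():
        P=C[b:e,a:c].reshape(-1,3);m=P[:,2]>.006;col=p[b:e,a:c].reshape(-1,3)
        Q=P[m];print(k,'zmax',np.percentile(Q[:,2],99).round(4),'min',np.percentile(Q,2,axis=0).round(4),'max',np.percentile(Q,98,axis=0).round(4))
    hsv=cv2.cvtColor(p,cv2.COLOR_RGB2HSV)
    a,b,c,e=boxes['tin'];m=(hsv[b:e,a:c,0]<18)&(hsv[b:e,a:c,1]>170)&(hsv[b:e,a:c,2]>120)
    print('orange',C[b:e,a:c][m].round(3)[:12], np.argwhere(m)[:12]+[b,a])
    a,b,c,e=boxes['cap'];Q=C[b:e,a:c].reshape(-1,3);t=Q[(Q[:,2]>.027)&(Q[:,2]<.04)];print('captop',len(t),t.mean(0),(t.min(0)+t.max(0))/2,np.ptp(t,axis=0))
    big=cv2.resize(p[150:410,260:450] if n=='scene' else p[140:330,220:360],None,fx=3 if n=='side' else 2.2,fy=3 if n=='side' else 2.2,interpolation=cv2.INTER_CUBIC)
    cv2.imwrite(f"pics/{n}0z.png",big[:,:,::-1])
    a,b,c,e=boxes['scan'];Q=C[b:e,a:c].reshape(-1,3);t=Q[(Q[:,2]>.112)&(Q[:,2]<.13)]
    print('scan top',len(t),cv2.minAreaRect((t[:,:2]*1000).astype(np.float32)), t[:,2].mean())
E
```

```text
scene counter z -0.0004944725006774675
tin zmax 0.1057 min [0.4951 0.1461 0.0088] max [0.5458 0.199  0.1037]
cap zmax 0.0377 min [ 0.5199 -0.1823  0.0065] max [ 0.5722 -0.1284  0.0365]
scan zmax 0.1232 min [0.545  0.2954 0.0077] max [0.6237 0.4136 0.1217]
orange [[0.504 0.184 0.081]
 [0.502 0.185 0.079]
 [0.498 0.185 0.076]
 [0.499 0.188 0.081]
 [0.505 0.186 0.08 ]
 [0.504 0.187 0.08 ]
 [0.504 0.19  0.084]
 [0.498 0.188 0.076]
 [0.507 0.188 0.08 ]
 [0.505 0.189 0.08 ]
 [0.503 0.19  0.079]
 [0.509 0.189 0.08 ]] [[287 386]
 [287 387]
 [287 388]
 [287 389]
 [288 386]
 [288 387]
 [288 388]
 [288 389]
 [289 386]
 [289 387]
 [289 388]
 [290 386]]
captop 313 [ 0.54478229 -0.15565164  0.03156262] [ 0.54446092 -0.15605007  0.03342199] [0.05641163 0.05758516 0.01269472]
scan top 973 ((578.7337646484375, 337.4693908691406), (56.91037368774414, 78.73104858398438), 73.37159729003906) 0.11710268080136559
side counter z 0.002454389346538133
tin zmax 0.1057 min [0.4882 0.1397 0.0067] max [0.5853 0.3395 0.1049]
cap zmax 0.0374 min [ 0.5145 -0.1859  0.0075] max [ 0.5674 -0.1349  0.0369]
scan zmax 0.1241 min [0.504  0.1568 0.009 ] max [0.6505 0.5444 0.1231]
orange [] []
captop 396 [ 0.54139776 -0.16107133  0.03342138] [ 0.54214265 -0.15858577  0.03232049] [0.05640694 0.05482421 0.01027118]
scan top 278 ((577.232666015625, 334.2596740722656), (60.50910568237305, 78.80624389648438), 76.7656478881836) 0.11978905490854184
```

```bash
python3 - <<'E'
from h import *
for n in("scene","side"):
    z=np.load(n+"0.npz");p,d=z['p'],z['d']
    a,b,c,e=(350,265,445,400) if n=='scene' else (255,150,340,245)
    f=5 if n=='side' else 4.3
    cv2.imwrite(f"pics/{n}0y.png",cv2.resize(p[b:e,a:c],None,fx=f,fy=f,interpolation=cv2.INTER_CUBIC)[:,:,::-1])
E
```

```text
(no output)
```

View pics/scene0y.png

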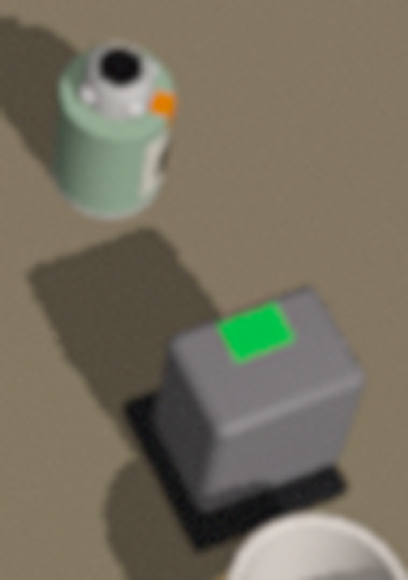

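View pics/side0y.png

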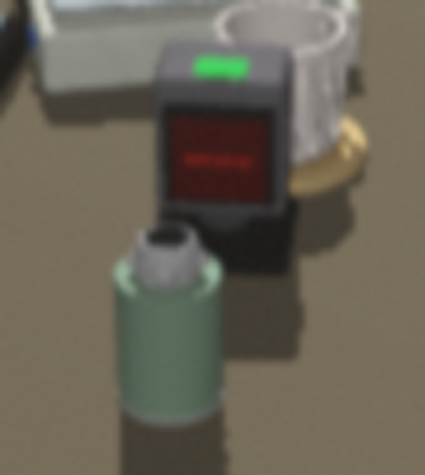

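Measurements agree across views. The tin axis is near (0.521,0.171) with the label heading about 140°. The scanner axis heading is about 74°, so the label must turn about −66°. I'll fly over the tin for a closer wrist view.

Call:
{"method": "apply_moves", "body": {"motion": [{"gripper":0,"x":-1.6,"y":3.6,"z":0,"twist":0},{"gripper":0,"x":-1.6,"y":3.6,"z":0,"twist":0},{"gripper":0,"x":-1.6,"y":3.6,"z":0,"twist":0},{"gripper":0,"x":-1.6,"y":3.6,"z":0,"twist":0},{"gripper":0,"x":-1.6,"y":3.6,"z":0,"twist":0},{"gripper":0,"x":-1.6,"y":3.6,"z":0,"twist":0},{"gripper":0,"x":-1.6,"y":3.6,"z":0,"twist":0},{"gripper":0,"x":-1.6,"y":3.6,"z":0,"twist":0},{"gripper":0,"x":-1.6,"y":3.6,"z":0,"twist":0},{"gripper":0,"x":-1.6,"y":3.6,"z":0,"twist":0}], "force": 40}}

```text
time_s: 0.98
position: [0.4641, 0.2251, 0.2281]
tool_rot: [-179.9, 0.1, 72.2]
ft_force: [1.1, 0.9, -0.4]
width: 1.003
```

Call:
{"method": "apply_moves", "body": {"motion": [{"gripper":0,"twist":7},{"gripper":0,"twist":7},{"gripper":0,"twist":7},{"gripper":0,"twist":1},{"gripper":0,"x":-0.2,"y":2.6},{"gripper":0,"x":-0.2,"y":2.6},{"gripper":0,"x":-0.1,"y":2.6},{"gripper":0},{"gripper":0},{"gripper":0}]}}

```text
$.motion[0]: bad value
```

```bash
python3 - <<'E'
from h import *
p,d,C,T=snap('wrist','w1'); np.savez('w1.npz',p=p,d=d,C=C,T=T)
s=ctrl.sense();print(s['position'],s['tool_rot'],s['q'])
E
```

```text
[0.46890368 0.2210663  0.22777874] [179.95717773   0.20177404  72.01430743] [25.34595089 13.14899729 -1.9570577  75.00125802 -0.17615463 43.33173303]
```

View pics/w1.png

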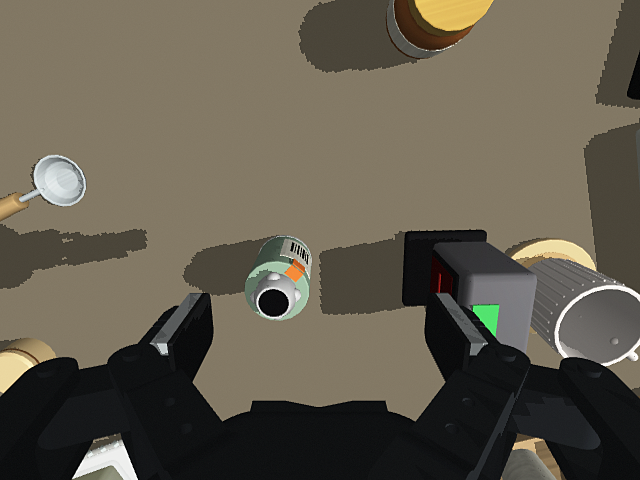

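The wrist view from here shows the tin's neck hole at (274,299), the tab at (296,271), the scanner's window face at (441,272) and its foot around (445,235). I'll measure from it.

```bash
python3 - <<'E'
from h import *
z=np.load('w1.npz');p,d,C,T=z['p'],z['d'],z['C'],z['T']
hsv=cv2.cvtColor(p,cv2.COLOR_RGB2HSV)
def cen(m,box):
    a,b,c,e=box;mm=np.zeros(m.shape,bool);mm[b:e,a:c]=m[b:e,a:c];return mm
k=cen(p.max(2)<25,(255,275,295,325));v,u=np.argwhere(k).mean(0);print('hole',u,v,k.sum(),ray('wrist',(u,v),.101,T))
n=ray('wrist',(u,v),.101,T)
# neck top rim / shoulder from depth
B=C[225:330,240:320].reshape(-1,3)
t=B[(B[:,2]>.097)&(B[:,2]<.106)];print('neck top',len(t),(t.min(0)+t.max(0))/2,np.ptp(t,axis=0))
t=B[(B[:,2]>.076)&(B[:,2]<.083)];r=np.linalg.norm(t[:,:2]-n[:2],axis=1);t=t[r<.033];
A=np.c_[2*t[:,:2],np.ones(len(t))]
h=cv2.minEnclosingCircle((t[:,:2]*1000).astype(np.float32));print('shoulder',h)
o=cen((hsv[...,0]<18)&(hsv[...,1]>200)&(hsv[...,2]>150),(280,250,320,290))
v,u=np.argwhere(o).mean(0);q=ray('wrist',(u,v),.08,T);print('tab',u,v,o.sum(),q,C[o].mean(0))
cc=np.array([*h[0],0])/1000
print('heading',np.degrees(np.arctan2(*(q-n)[1::-1])),np.degrees(np.arctan2(*(q-cc)[1::-1])))
S=C[225:370,395:540].reshape(-1,3)
t=S[(S[:,2]>.112)&(S[:,2]<.125)];print('scan top',cv2.minAreaRect((t[:,:2]*1000).astype(np.float32)),t[:,2].mean())
w=(hsv[...,0]>165)|(hsv[...,0]<8); w=cen(w&(hsv[...,1]>150),(425,240,460,305));Q=C[w];print('window',len(Q),Q.mean(0),Q.min(0),Q.max(0))
f=np.linalg.svd(Q-Q.mean(0))[2][2];print('normal',f,np.degrees(np.arctan2(f[1],f[0])))
foot=cen(p.max(2)<45,(395,225,490,310));Q=C[foot];Q=Q[(Q[:,2]<.03)&(Q[:,2]>.004)];print('foot',len(Q),Q.min(0),Q.max(0),cv2.minAreaRect((Q[:,:2]*1000).astype(np.float32)))
E
```

```text
hole 273.09688013136287 302.3990147783251 609 [0.51669673 0.1698219  0.101     ]
neck top 1050 [0.51591099 0.16995467 0.10002292] [0.03048775 0.03240911 0.00599798]
shoulder ((516.1129760742188, 170.42391967773438), 29.754728317260742)
tab 296.375 267.96590909090907 88 [0.50122793 0.19393325 0.08      ] [0.50254671 0.19326242 0.07623464]
heading 122.68247196541844 122.34014205355713
scan top ((573.5531616210938, 337.9287109375), (55.443084716796875, 70.00415802001953), 73.76725006103516) 0.11723581758199371
window 596 [0.55274807 0.31147162 0.0702863 ] [0.39799182 0.24800903 0.03768712] [0.57975151 0.31692827 0.37056474]
normal [0.05736946 0.98123524 0.18408192] 86.65392143515676
foot 2672 [0.52417913 0.27902016 0.00401984] [0.61049442 0.38085615 0.01400845] ((575.16455078125, 330.19854736328125), (84.14828491210938, 84.20193481445312), 73.6830062866211)
```

Call:
{"method": "apply_moves", "body": {"motion": [{"gripper":0,"x":0,"y":0,"z":0,"twist":6.7},{"gripper":0,"x":0,"y":0,"z":0,"twist":6.7},{"gripper":0,"x":0,"y":0,"z":0,"twist":6.7},{"gripper":0,"x":0,"y":0,"z":0,"twist":6.7},{"gripper":0,"x":0,"y":0,"z":0,"twist":6.7},{"gripper":0,"x":0,"y":0,"z":0,"twist":6.7},{"gripper":0,"x":0.4,"y":2.3,"z":0,"twist":0},{"gripper":0,"x":0.4,"y":2.3,"z":0,"twist":0},{"gripper":0,"x":0.4,"y":2.3,"z":0,"twist":0},{"gripper":0,"x":0,"y":0,"z":0,"twist":0}]}}

```text
time_s: 1.87
position: [0.5169, 0.1599, 0.2246]
tool_rot: [179.8, 0.5, 29.1]
ft_force: [-0.2, 0.1, 1.0]
width: 1.003
```

```bash
cat > tin.py <<'E'
from h import *
import sys
def cen(m,box):
    a,b,c,e=box;mm=np.zeros(m.shape,bool);mm[b:e,a:c]=m[b:e,a:c];return mm
def look(name):
    p,d,C,T=snap('wrist',name); np.savez(name+'.npz',p=p,d=d,C=C,T=T)
    s=ctrl.sense();print('tcp',s['position'].round(4),s['tool_rot'].round(2),'q6',s['q'][5].round(1))
    hsv=cv2.cvtColor(p,cv2.COLOR_RGB2HSV)
    near=(np.linalg.norm(C[...,:2]-[.516,.170],axis=2)<.045)
    t=C[near&(C[...,2]>.097)&(C[...,2]<.106)]
    print('neck top',len(t),((t.min(0)+t.max(0))/2).round(4),np.ptp(t,axis=0).round(3))
    n=(t.min(0)+t.max(0))/2
    t=C[near&(C[...,2]>.076)&(C[...,2]<.083)];print('shoulder',cv2.minEnclosingCircle((t[:,:2]*1000).astype(np.float32)))
    o=near&(hsv[...,0]<18)&(hsv[...,1]>200)&(hsv[...,2]>150)
    if o.sum():
        v,u=np.argwhere(o).mean(0);q=ray('wrist',(u,v),.08,T);print('tab',u,v,o.sum(),q,'heading',np.degrees(np.arctan2(q[1]-n[1],q[0]-n[0])))
    TT=np.linalg.inv(T);print('neck in tool',(TT@[*n,1])[:3].round(4))
if __name__=='__main__': look(sys.argv[1])
E
python3 tin.py w2
```

```text
tcp [0.5158 0.1609 0.2245] [179.9    0.49  29.13] q6 78.3
neck top 1323 [0.517  0.1698 0.1001] [0.032 0.032 0.006]
shoulder ((516.3861694335938, 170.46023559570312), 29.56455421447754)
tab 323.537037037037 175.2962962962963 54 [0.5032857  0.19258411 0.08      ] heading 120.93602003837896
neck in tool [ 0.0059 -0.0089  0.1244]
```

View pics/w2.png

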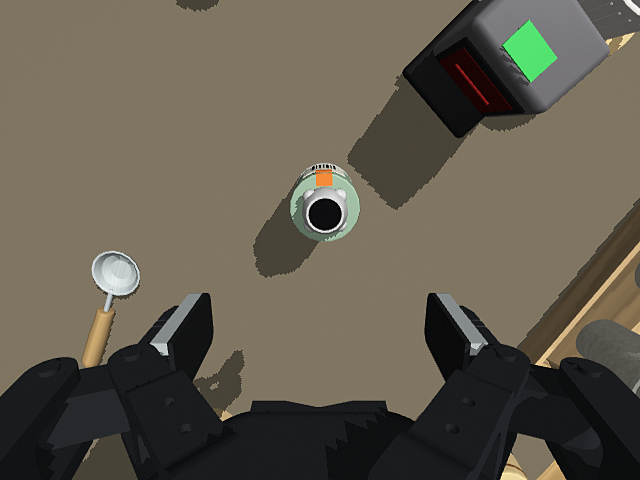

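The tab (323,175) lines up with the neck (325,214) along the tool's −y, so the label heads about 120.5°. I'll centre over the neck and go down.

Call:
{"method": "apply_moves", "body": {"motion": [{"gripper":0,"x":0.6,"y":-0.9,"z":0,"twist":0},{"gripper":0,"x":0,"y":0,"z":2,"twist":0},{"gripper":0,"x":0,"y":0,"z":2,"twist":0},{"gripper":0,"x":0,"y":0,"z":2,"twist":0},{"gripper":0,"x":0,"y":0,"z":2,"twist":0},{"gripper":0,"x":0,"y":0,"z":2,"twist":0},{"gripper":0,"x":0,"y":0,"z":0,"twist":0},{"gripper":0,"x":0,"y":0,"z":0,"twist":0},{"gripper":0,"x":0,"y":0,"z":0,"twist":0},{"gripper":0,"x":0,"y":0,"z":0,"twist":0}]}}

```text
time_s: 2.75
position: [0.5127, 0.183, 0.123]
tool_rot: [-179.9, 0.3, 29.5]
ft_force: [-0.0, 1.0, -0.4]
width: 1.002
```

```bash
python3 tin.py w3
```

```text
tcp [0.5129 0.183  0.1232] [-179.94    0.31   29.45] q6 80.2
neck top 2785 [0.5168 0.1703 0.1   ] [0.032 0.032 0.006]
shoulder ((516.8796997070312, 170.9617919921875), 29.86394691467285)
tab 311.2470588235294 234.9294117647059 170 [0.50209087 0.19592323 0.08      ] heading 119.85243852712694
neck in tool [-0.0025  0.0131  0.0229]
```

View pics/w3.png

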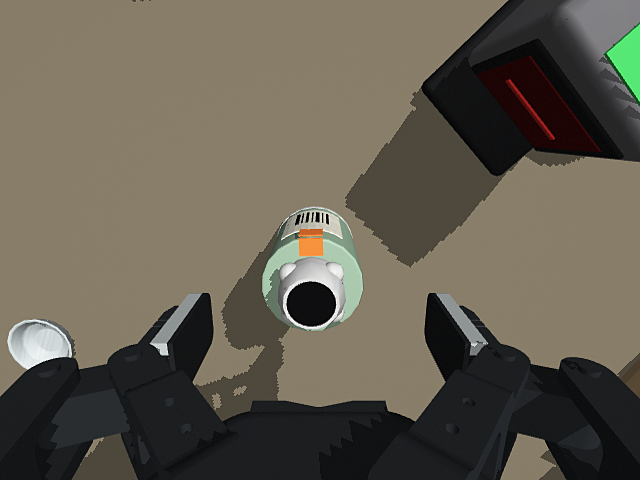

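Call:
{"method": "apply_moves", "body": {"motion": [{"gripper":0,"x":-0.2,"y":0.7,"z":0,"twist":0},{"gripper":0,"x":0,"y":0.6,"z":0,"twist":0},{"gripper":0,"x":0,"y":0,"z":0,"twist":0},{"gripper":0,"x":0,"y":0,"z":0,"twist":0},{"gripper":0,"x":0,"y":0,"z":1,"twist":0},{"gripper":0,"x":0,"y":0,"z":1,"twist":0},{"gripper":0,"x":0,"y":0,"z":1,"twist":0},{"gripper":0,"x":0,"y":0,"z":0,"twist":0},{"gripper":0,"x":0,"y":0,"z":0,"twist":0},{"gripper":0,"x":0,"y":0,"z":0,"twist":0}]}}

```text
time_s: 3.63
position: [0.5194, 0.169, 0.0924]
tool_rot: [-180.0, 0.1, 29.3]
ft_force: [0.1, -0.3, 0.5]
width: 1.0
```

```bash
python3 - <<'E'
from h import *
s=ctrl.sense();T=tcpT(s);print(s['position'],s['tool_rot']);print((np.linalg.inv(T)@[.5165,.1703,.06,1])[:3])
E
```

```text
[0.51936185 0.16903164 0.09240753] [-1.79981083e+02  8.78490043e-02  2.93419949e+01]
[-0.00182349 -0.00249731  0.03241119]
```

Call:
{"method": "apply_moves", "body": {"motion": [{"gripper":0,"x":-0.2,"y":-0.2,"z":1,"twist":0},{"gripper":0,"x":0,"y":0,"z":1,"twist":0},{"gripper":0,"x":0,"y":0,"z":1,"twist":0},{"gripper":0,"x":0,"y":0,"z":1,"twist":0},{"gripper":0,"x":0,"y":0,"z":0.9,"twist":0},{"gripper":0,"x":0,"y":0,"z":0,"twist":0},{"gripper":0,"x":0,"y":0,"z":0,"twist":0},{"gripper":0,"x":0,"y":0,"z":0,"twist":0},{"gripper":0,"x":0,"y":0,"z":0,"twist":0},{"gripper":0,"x":0,"y":0,"z":0,"twist":0}]}}

```text
time_s: 4.47
position: [0.5179, 0.1703, 0.041]
tool_rot: [180.0, -0.0, 29.4]
ft_force: [-0.1, 0.4, -0.6]
width: 1.001
```

```bash
python3 tin.py w4; python3 - <<'E'
from h import *
s=ctrl.sense();T=tcpT(s);print((np.linalg.inv(T)@[.5165,.1703,.06,1])[:3])
E
```

```text
tcp [0.518  0.1704 0.0411] [ 1.7999e+02 -4.0000e-02  2.9370e+01] q6 78.8
neck top 6500 [0.5105 0.18   0.1015] [0.076 0.044 0.009]
shoulder ((508.9407958984375, 166.8175811767578), 37.32011795043945)
tab 309.32516339869284 265.5882352941176 612 [0.50138906 0.19653977 0.08      ] heading 118.85544547642189
neck in tool [-0.0016 -0.012  -0.0605]
[-0.0012984  -0.00066885 -0.01894666]
```

View pics/w4.png

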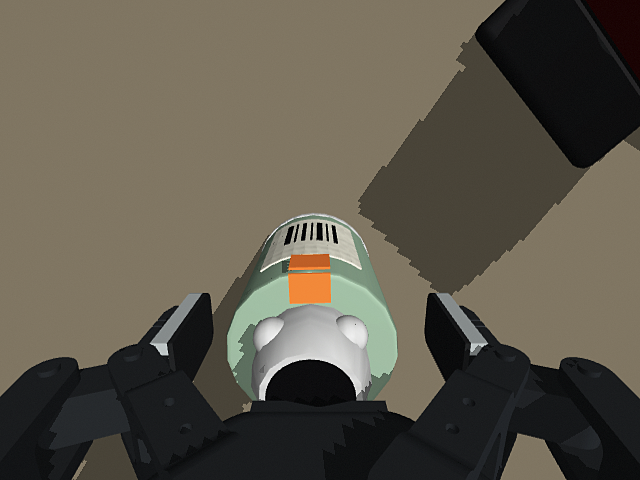

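The tin sits centred between the fingers, with the label and tab on the tool's −y (310,278). Next I grip gently.

Call:
{"method": "apply_moves", "body": {"motion": [{"gripper":50,"x":-0.1,"y":0,"z":0,"twist":0},{"gripper":70,"x":0,"y":0,"z":0,"twist":0},{"gripper":80,"x":0,"y":0,"z":0,"twist":0},{"gripper":90,"x":0,"y":0,"z":0,"twist":0},{"gripper":100,"x":0,"y":0,"z":0,"twist":0},{"gripper":120,"x":0,"y":0,"z":0,"twist":0},{"gripper":120,"x":0,"y":0,"z":0,"twist":0},{"gripper":120,"x":0,"y":0,"z":0,"twist":0},{"gripper":120,"x":0,"y":0,"z":0,"twist":0},{"gripper":120,"x":0,"y":0,"z":0,"twist":0}], "force": 25}}

```text
time_s: 5.35
position: [0.5171, 0.1697, 0.0421]
tool_rot: [180.0, -0.1, 29.4]
ft_force: [-0.3, 0.1, 0.4]
width: 0.672
```

```bash
python3 tin.py w5
```

```text
tcp [0.5171 0.1697 0.042 ] [ 1.7997e+02 -9.0000e-02  2.9360e+01] q6 78.8
neck top 9321 [0.5162 0.1715 0.1015] [0.084 0.059 0.009]
shoulder ((514.580322265625, 176.9075927734375), 42.020286560058594)
tab 316.1026086956522 263.0330434782609 575 [0.50217722 0.1973364  0.08      ] heading 118.42809235345646
neck in tool [ 0.0001 -0.002  -0.0594]
```

View pics/w5.png

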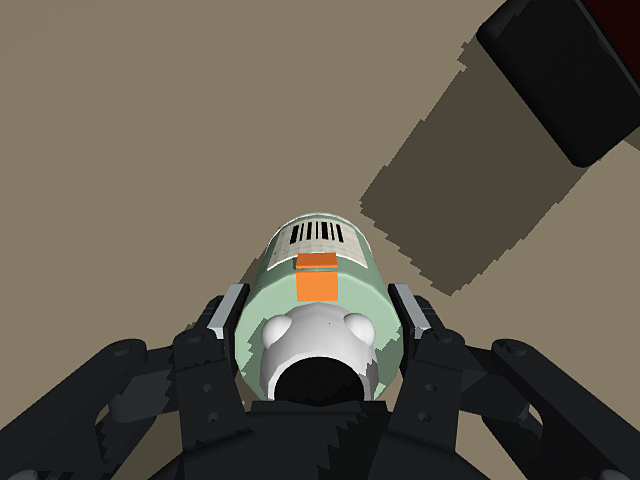

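Call:
{"method": "apply_moves", "body": {"motion": [{"gripper":120,"x":0,"y":0,"z":0,"twist":5.5},{"gripper":120,"x":0,"y":0,"z":0,"twist":5.5},{"gripper":120,"x":0,"y":0,"z":0,"twist":5.5},{"gripper":120,"x":0,"y":0,"z":0,"twist":5.5},{"gripper":120,"x":0,"y":0,"z":0,"twist":5.5},{"gripper":120,"x":0,"y":0,"z":0,"twist":5.5},{"gripper":120,"x":0,"y":0,"z":0,"twist":5.5},{"gripper":120,"x":0,"y":0,"z":0,"twist":5.5},{"gripper":120,"x":0,"y":0,"z":0,"twist":0},{"gripper":120,"x":0,"y":0,"z":0,"twist":0}]}}

```text
time_s: 6.23
position: [0.5184, 0.1701, 0.042]
tool_rot: [-179.9, -0.2, -16.6]
ft_force: [0.0, -0.1, 0.5]
width: 0.666
```

```bash
python3 tin.py w6
```

```text
tcp [0.5184 0.1701 0.042 ] [-179.91   -0.19  -16.58] q6 124.8
neck top 9335 [0.5164 0.1731 0.1015] [0.089 0.043 0.009]
shoulder ((520.6615600585938, 177.59927368164062), 41.675540924072266)
tab 316.95819935691316 264.7652733118971 622 [0.5274798  0.20029377 0.08      ] heading 67.76817083789479
neck in tool [-0.0026 -0.0024 -0.0594]
```

View pics/w6.png

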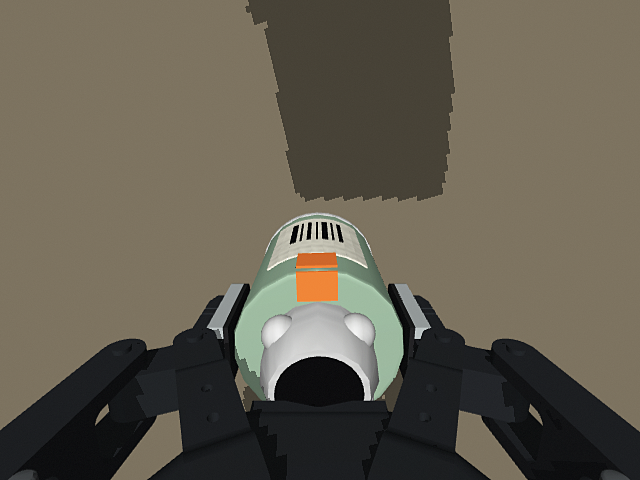

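Call:
{"method": "apply_moves", "body": {"motion": [{"gripper":120,"x":0,"y":0,"z":0,"twist":1.5},{"gripper":120,"x":0,"y":0,"z":0,"twist":0},{"gripper":120,"x":0,"y":0,"z":0,"twist":0},{"gripper":70,"x":0,"y":0,"z":0,"twist":0},{"gripper":60,"x":0,"y":0,"z":0,"twist":0},{"gripper":40,"x":0,"y":0,"z":0,"twist":0},{"gripper":20,"x":0,"y":0,"z":0,"twist":0},{"gripper":0,"x":0,"y":0,"z":0,"twist":0},{"gripper":0,"x":0,"y":0,"z":0,"twist":0},{"gripper":0,"x":0,"y":0,"z":0,"twist":0}]}}

```text
time_s: 7.12
position: [0.5189, 0.1704, 0.0422]
tool_rot: [-179.9, -0.2, -17.7]
ft_force: [0.3, -0.0, -0.1]
width: 0.995
```

Call:
{"method": "apply_moves", "body": {"motion": [{"gripper":0,"x":0,"y":0,"z":-1,"twist":0},{"gripper":0,"x":0,"y":0,"z":-2,"twist":0},{"gripper":0,"x":0,"y":0,"z":-2.5,"twist":0},{"gripper":0,"x":0,"y":0,"z":-2.5,"twist":0},{"gripper":0,"x":0,"y":0,"z":-2.5,"twist":0},{"gripper":0,"x":0,"y":0,"z":-2.5,"twist":0},{"gripper":0,"x":0,"y":0,"z":-2.5,"twist":0},{"gripper":0,"x":0,"y":0,"z":-1,"twist":0},{"gripper":0,"x":0,"y":0,"z":0,"twist":0},{"gripper":0,"x":0,"y":0,"z":0,"twist":0}]}}

```text
time_s: 7.95
position: [0.5165, 0.1697, 0.2207]
tool_rot: [-179.8, -0.3, -17.7]
ft_force: [-0.2, -0.4, -0.2]
width: 1.003
```

```bash
python3 tin.py w7; python3 - <<'E'
from h import *
z=np.load('w7.npz');p,C,T=z['p'],z['C'],z['T']
hsv=cv2.cvtColor(p,cv2.COLOR_RGB2HSV)
near=(np.linalg.norm(C[...,:2]-[.575,.335],axis=2)<.09)
t=C[near&(C[...,2]>.112)&(C[...,2]<.125)];print('scan top',cv2.minAreaRect((t[:,:2]*1000).astype(np.float32)))
w=near&((hsv[...,0]>165)|(hsv[...,0]<8))&(hsv[...,1]>150)&(C[...,2]>.03)
Q=C[w];print('win',len(Q),Q.mean(0),Q.min(0),Q.max(0))
f=np.linalg.svd(Q-Q.mean(0),full_matrices=False)[2][2];print(f,np.degrees(np.arctan2(f[1],f[0])))
E
```

```text
tcp [0.5165 0.1697 0.2205] [-179.84   -0.25  -17.74] q6 125.9
neck top 1332 [0.5194 0.1711 0.1002] [0.032 0.032 0.006]
shoulder ((519.1134643554688, 171.95986938476562), 29.543806076049805)
tab 318.85714285714283 187.37142857142857 70 [0.52648255 0.19558995 0.08      ] heading 73.9230398113302
neck in tool [ 0.0018 -0.0019  0.1206]
scan top ((0.0, 0.0), (0.0, 0.0), 0.0)
win 1815 [0.56923338 0.30776205 0.07270406] [0.54225838 0.29962513 0.039984  ] [0.59636598 0.31685356 0.09646383]
[-0.28190286 -0.959425    0.00586946] -106.37409638917643
```

View pics/w7.png

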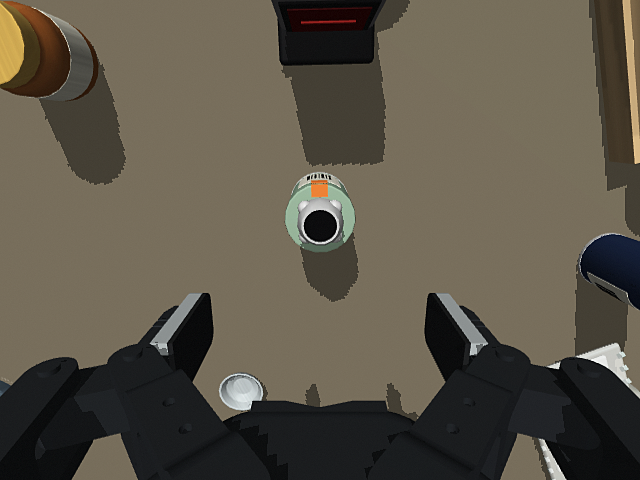

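Label and tab (319,187) line up with the neck (320,226). The window measures normal −106.4° at (0.569,0.308), and the label heads about 72.5°. That falls between the facing line (73.6°) and the aiming line (70°). Now to the cap.

Call:
{"method": "apply_moves", "body": {"motion": [{"gripper":0,"x":1.2,"y":2.9,"z":0,"twist":0},{"gripper":0,"x":1.2,"y":2.9,"z":0,"twist":0},{"gripper":0,"x":1.2,"y":2.9,"z":0,"twist":0},{"gripper":0,"x":1.2,"y":2.9,"z":0,"twist":0},{"gripper":0,"x":1.2,"y":2.9,"z":0,"twist":0},{"gripper":0,"x":1.2,"y":2.9,"z":0,"twist":0},{"gripper":0,"x":1.2,"y":2.9,"z":0,"twist":0},{"gripper":0,"x":1.2,"y":2.9,"z":0,"twist":0},{"gripper":0,"x":1.2,"y":2.9,"z":0,"twist":0},{"gripper":0,"x":0,"y":0,"z":0,"twist":0}]}}

```text
time_s: 8.83
position: [0.5354, -0.1217, 0.2075]
tool_rot: [179.9, 0.7, -17.3]
ft_force: [-0.6, -0.2, 0.1]
width: 1.002
```

```bash
cat > cap.py <<'E'
from h import *
import sys
p,d,C,T=snap('wrist',sys.argv[1])
s=ctrl.sense();print('tcp',s['position'].round(4),s['tool_rot'].round(2),'q6',s['q'][5].round(1))
near=(np.linalg.norm(C[...,:2]-[.543,-.157],axis=2)<.05)
t=C[near&(C[...,2]>.028)&(C[...,2]<.036)];c,r=cv2.minEnclosingCircle((t[:,:2]*1000).astype(np.float32))
print('cap top',c,r,np.median(t[:,2]),(t.min(0)+t.max(0))/2)
print('in tool',(np.linalg.inv(T)@[c[0]/1e3,c[1]/1e3,.016,1])[:3].round(4))
E
python3 cap.py w8
```

```text
tcp [ 0.5349 -0.1198  0.2073] [179.97   0.81 -17.31] q6 94.7
cap top (543.1669921875, -157.69451904296875) 29.044965744018555 0.03161880704711165 [ 0.54336497 -0.15792608  0.03125491]
in tool [0.0206 0.0318 0.1913]
```

View pics/w8.png

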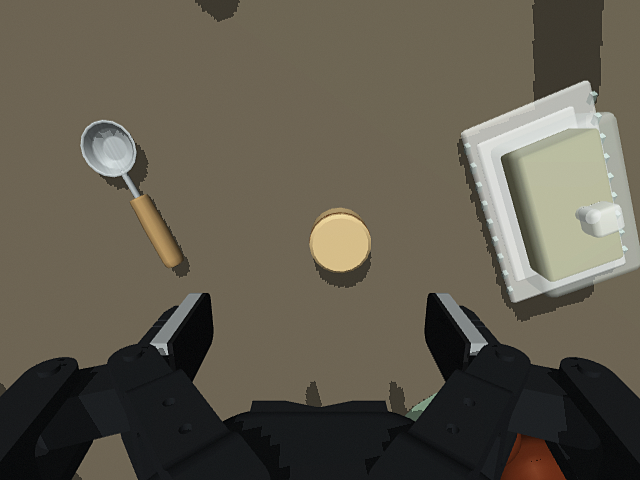

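The wrist view shows the cap at (340,241), measured at (0.543,−0.158) with radius 29 mm and top at 31.6 mm, as specified. The spoon and butter dish are well clear of the fingers.

Call:
{"method": "apply_moves", "body": {"motion": [{"gripper":0,"x":1.0,"y":1.5,"z":0,"twist":0},{"gripper":0,"x":1.0,"y":1.4,"z":0,"twist":0},{"gripper":0,"x":0,"y":0,"z":2.5,"twist":0},{"gripper":0,"x":0,"y":0,"z":2.5,"twist":0},{"gripper":0,"x":0,"y":0,"z":2.5,"twist":0},{"gripper":0,"x":0,"y":0,"z":2.5,"twist":0},{"gripper":0,"x":0,"y":0,"z":2.0,"twist":0},{"gripper":0,"x":0,"y":0,"z":0,"twist":0},{"gripper":0,"x":0,"y":0,"z":0,"twist":0},{"gripper":0,"x":0,"y":0,"z":0,"twist":0}]}}

```text
time_s: 9.72
position: [0.5424, -0.1503, 0.0778]
tool_rot: [-179.9, 1.3, -17.1]
ft_force: [-0.1, 0.0, -0.4]
width: 1.003
```

```bash
python3 cap.py w9
```

```text
tcp [ 0.5428 -0.1504  0.0783] [-179.91    1.23  -17.13] q6 91.6
cap top (543.3057250976562, -157.6268310546875) 29.117206573486328 0.03164194764703068 [ 0.54338445 -0.15746269  0.0311043 ]
in tool [0.0044 0.0068 0.0617]
```

View pics/w9.png

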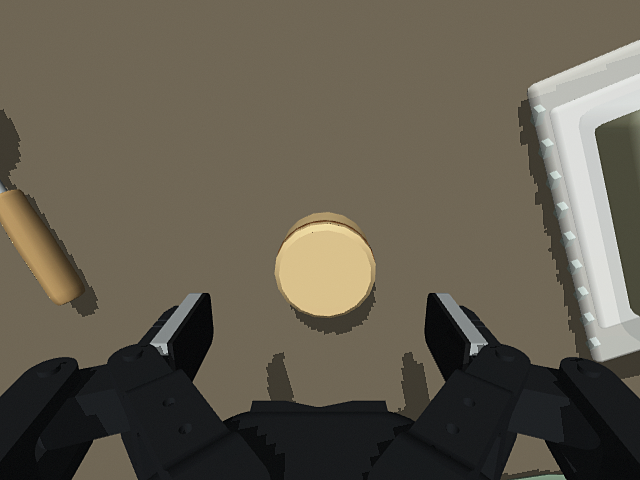

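Call:
{"method": "apply_moves", "body": {"motion": [{"gripper":0,"x":0.2,"y":0.4,"z":0,"twist":0},{"gripper":0,"x":0.1,"y":0.3,"z":0,"twist":0},{"gripper":0,"x":0,"y":0,"z":1,"twist":0},{"gripper":0,"x":0,"y":0,"z":1,"twist":0},{"gripper":0,"x":0,"y":0,"z":1,"twist":0},{"gripper":0,"x":0,"y":0,"z":1,"twist":0},{"gripper":0,"x":0,"y":0,"z":1,"twist":0},{"gripper":0,"x":0,"y":0,"z":0,"twist":0},{"gripper":0,"x":0,"y":0,"z":0,"twist":0},{"gripper":0,"x":0,"y":0,"z":0,"twist":0}]}}

```text
time_s: 10.6
position: [0.5449, -0.1592, 0.0264]
tool_rot: [-179.9, 0.9, -17.1]
ft_force: [-1.1, 0.9, -0.6]
width: 1.001
```

```bash
python3 - <<'E'
from h import *
s=ctrl.sense();print(s['position'],s['tool_rot'],s['q'][4:]);print((np.linalg.inv(tcpT(s))@[.5433,-.1576,.016,1])[:3])
E
```

```text
[ 0.54493097 -0.15921712  0.02644269] [-179.90188025    0.88118146  -17.1412628 ] [ 0.11032712 90.79431942]
[-0.0018743  -0.00104666  0.01047456]
```

Call:
{"method": "apply_moves", "body": {"motion": [{"gripper":0,"x":-0.2,"y":-0.1,"z":0.5,"twist":0},{"gripper":0,"x":0,"y":0,"z":0.5,"twist":0},{"gripper":0,"x":0,"y":0,"z":0.5,"twist":0},{"gripper":0,"x":0,"y":0,"z":0.4,"twist":0},{"gripper":0,"x":0,"y":0,"z":0,"twist":0},{"gripper":0,"x":0,"y":0,"z":0,"twist":0},{"gripper":40,"x":0,"y":0,"z":0,"twist":0},{"gripper":60,"x":0,"y":0,"z":0,"twist":0},{"gripper":60,"x":0,"y":0,"z":0,"twist":0},{"gripper":60,"x":0,"y":0,"z":0,"twist":0}]}}

```text
time_s: 11.43
position: [0.5439, -0.1576, 0.0069]
tool_rot: [-179.9, 0.7, -17.1]
ft_force: [0.8, -0.4, 0.4]
width: 0.764
```

```bash
python3 cap.py w10
```

```text
tcp [ 0.5439 -0.1576  0.0069] [-179.9     0.74  -17.13] q6 90.9
cap top (547.0547485351562, -150.76272583007812) 46.588592529296875 0.031650550429604636 [ 0.54707456 -0.15717834  0.03200103]
in tool [ 0.0009 -0.0074 -0.0091]
```

View pics/w10.png

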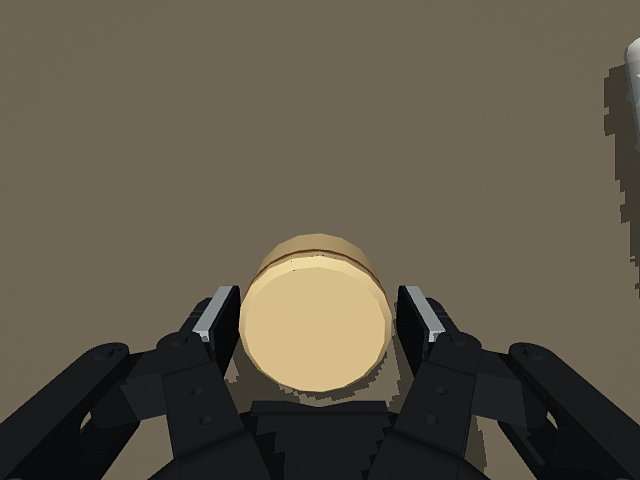

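The cap at (316,322) is centred between the pads. I'll close firmly.

Call:
{"method": "apply_moves", "body": {"motion": [{"gripper":60,"x":0,"y":0,"z":0.2,"twist":0},{"gripper":70,"x":0,"y":0,"z":0,"twist":0},{"gripper":80,"x":0,"y":0,"z":0,"twist":0},{"gripper":90,"x":0,"y":0,"z":0,"twist":0},{"gripper":120,"x":0,"y":0,"z":0,"twist":0},{"gripper":150,"x":0,"y":0,"z":0,"twist":0},{"gripper":150,"x":0,"y":0,"z":0,"twist":0},{"gripper":150,"x":0,"y":0,"z":0,"twist":0},{"gripper":150,"x":0,"y":0,"z":0,"twist":0},{"gripper":150,"x":0,"y":0,"z":0,"twist":0}], "force": 80}}

```text
time_s: 12.32
position: [0.5441, -0.1576, 0.0059]
tool_rot: [-179.9, 0.7, -17.1]
ft_force: [-1.3, -0.7, 3.1]
width: 0.658
```

Call:
{"method": "apply_moves", "body": {"motion": [{"gripper":150,"x":0,"y":0,"z":-1,"twist":0},{"gripper":150,"x":0,"y":0,"z":-1.5,"twist":0},{"gripper":150,"x":0,"y":0,"z":-2,"twist":0},{"gripper":150,"x":0,"y":0,"z":-2,"twist":0},{"gripper":150,"x":0,"y":0,"z":-2,"twist":0},{"gripper":150,"x":0,"y":0,"z":-2,"twist":0},{"gripper":150,"x":0,"y":0,"z":-2,"twist":0},{"gripper":150,"x":0,"y":0,"z":-1.5,"twist":0},{"gripper":150,"x":0,"y":0,"z":-0.5,"twist":0},{"gripper":150,"x":0,"y":0,"z":0,"twist":0}]}}

```text
time_s: 13.15
position: [0.5443, -0.1581, 0.1621]
tool_rot: [-179.9, 0.8, -17.1]
ft_force: [0.3, 0.2, -1.1]
width: 0.657
```

```bash
python3 - <<'E'
from h import *
p,d,C,T=snap('wrist','w11')
s=ctrl.sense();print(s['position'],s['tool_rot'],s['width'],s['q'][4:])
T=tcpT(s);P=(np.c_[C.reshape(-1,3),np.ones(480*640)]@np.linalg.inv(T).T)[:,:3]
t=P[(np.linalg.norm(P[:,:2],axis=1)<.027)&(P[:,2]>-.04)&(P[:,2]<.0)]
print('top in tool',np.median(t,axis=0),len(t)); A=np.c_[t[:,:2],np.ones(len(t))];m=abs(t[:,2]-np.median(t[:,2]))<.004;print('plane',np.linalg.lstsq(A[m],t[m,2],rcond=None)[0])
print('target rel',(np.linalg.inv(T)@[.519,.1712,.101,1])[:3])
E
```

```text
[ 0.54425086 -0.15800011  0.16155305] [-179.89843156    0.77752031  -17.13813607] 0.6601397942413376 [ 0.11360883 90.88814283]
top in tool [ 0.00023161 -0.00222405 -0.02630928] 14903
plane [-0.01555762 -0.00564762 -0.02629173]
target rel [-0.12030431 -0.30703111  0.06273566]
```

View pics/w11.png

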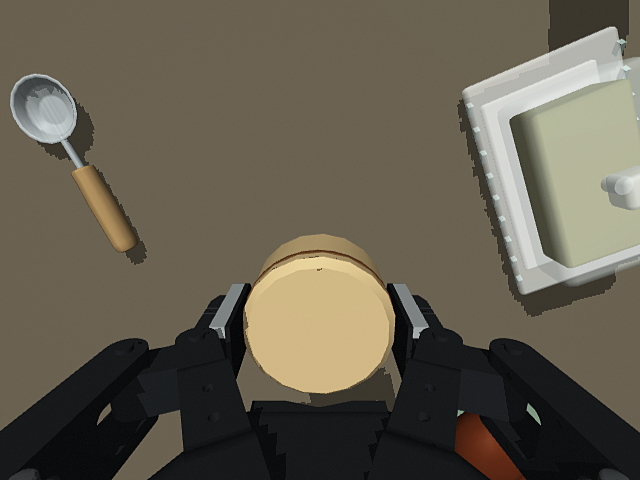

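The cap is held square: its top lies 26.3 mm behind the TCP, so the rim is 5.7 mm ahead of it. I carry it to the tin.

Call:
{"method": "apply_moves", "body": {"motion": [{"gripper":150,"x":-0.6,"y":-1.5,"z":0,"twist":0},{"gripper":150,"x":-1.1,"y":-2.8,"z":0,"twist":0},{"gripper":150,"x":-1.1,"y":-2.8,"z":0,"twist":0},{"gripper":150,"x":-1.1,"y":-2.8,"z":0,"twist":0},{"gripper":150,"x":-1.1,"y":-2.8,"z":0,"twist":0},{"gripper":150,"x":-1.1,"y":-2.8,"z":0,"twist":0},{"gripper":150,"x":-1.1,"y":-2.8,"z":0,"twist":0},{"gripper":150,"x":-1.1,"y":-2.8,"z":0,"twist":0},{"gripper":150,"x":-1.1,"y":-2.8,"z":0,"twist":0},{"gripper":150,"x":-1.1,"y":-2.8,"z":0,"twist":0}]}}

```text
time_s: 14.03
position: [0.5168, 0.1338, 0.1516]
tool_rot: [179.7, 1.6, -17.7]
ft_force: [2.0, 0.6, -0.7]
width: 0.657
```

```bash
cat > rel.py <<'E'
from h import *
s=ctrl.sense();T=tcpT(s);print(s['position'].round(4),s['tool_rot'].round(2),s['q'].round(1),s['ft_force'].round(1),s['width'])
print('neck top from rim, tool axes',(np.linalg.inv(T)@[.519,.1712,.101,1])[:3]-[0,0,.0057])
E
python3 rel.py
```

```text
[0.5168 0.1338 0.1516] [179.71   1.59 -17.75] [ 14.2  17.8  -6.9  66.8   0.6 121.9] [ 2.   0.6 -0.7] 0.6571166607907367
neck top from rim, tool axes [-0.00786927 -0.03657138  0.04496391]
```

Call:
{"method": "apply_moves", "body": {"motion": [{"gripper":150,"x":0,"y":0,"z":0,"twist":0},{"gripper":150,"x":0,"y":0,"z":0,"twist":0},{"gripper":150,"x":0,"y":0,"z":0,"twist":0},{"gripper":150,"x":0,"y":0,"z":0,"twist":0},{"gripper":150,"x":0,"y":0,"z":0,"twist":0},{"gripper":150,"x":0,"y":0,"z":0,"twist":0},{"gripper":150,"x":0,"y":0,"z":0,"twist":0},{"gripper":150,"x":0,"y":0,"z":0,"twist":0},{"gripper":150,"x":0,"y":0,"z":0,"twist":0},{"gripper":150,"x":0,"y":0,"z":0,"twist":0}]}}

```text
time_s: 14.87
position: [0.5141, 0.1344, 0.1468]
tool_rot: [179.5, 2.0, -17.7]
ft_force: [1.3, -1.7, -0.8]
width: 0.657
```

```bash
python3 rel.py; python3 - <<'E'
from h import *
p,d,C,T=snap('wrist','w12')
p,d,C,T=snap('side'); np.savez('side1.npz',p=p,d=d)
cv2.imwrite('pics/side1.png',cv2.resize(p[130:250,230:350],None,fx=5,fy=5,interpolation=cv2.INTER_CUBIC)[:,:,::-1])
p,d,C,T=snap('scene'); np.savez('scene1.npz',p=p,d=d)
cv2.imwrite('pics/scene1.png',cv2.resize(p[220:340,320:440],None,fx=5,fy=5,interpolation=cv2.INTER_CUBIC)[:,:,::-1])
E
```

```text
[0.5141 0.1344 0.1468] [179.5    1.98 -17.7 ] [ 14.3  18.1  -7.3  66.6   0.6 122. ] [ 1.3 -1.7 -0.8] 0.656912172682324
neck top from rim, tool axes [-0.00493367 -0.03699743  0.03999097]
```

View pics/side1.png

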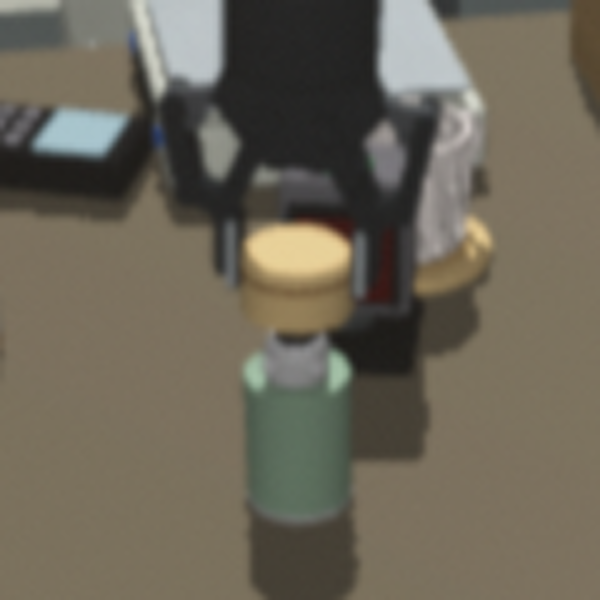

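View pics/scene1.png

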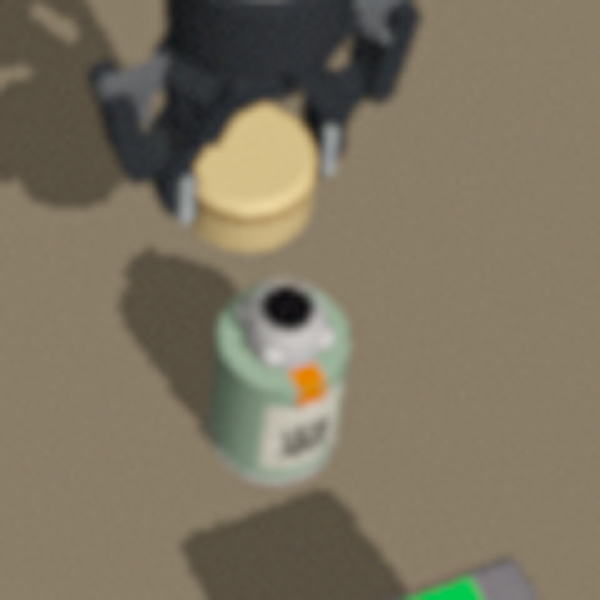

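View pics/w12.png

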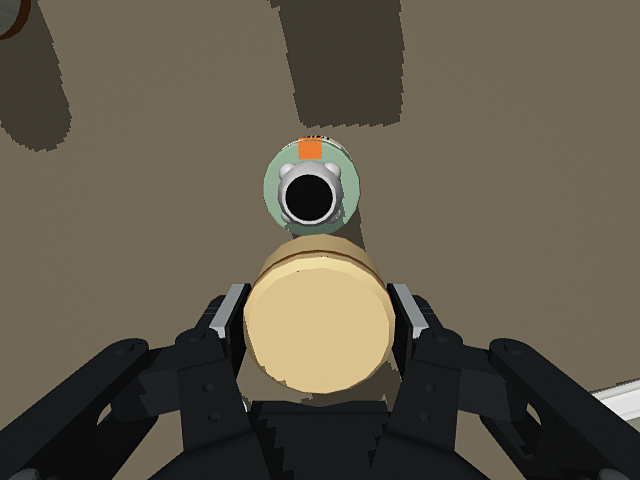

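The three views agree: the cap is about 37 mm short of the tin and about 25 mm above the neck. The hand has also picked up a 2° lean. I'll raise, move over slowly and watch whether the lean relaxes.

Call:
{"method": "apply_moves", "body": {"motion": [{"gripper":150,"x":0,"y":0,"z":-1,"twist":0},{"gripper":150,"x":0,"y":0,"z":-1,"twist":0},{"gripper":150,"x":0,"y":0,"z":-1,"twist":0},{"gripper":150,"x":-0.1,"y":-0.9,"z":0,"twist":0},{"gripper":150,"x":-0.1,"y":-0.9,"z":0,"twist":0},{"gripper":150,"x":-0.1,"y":-0.9,"z":0,"twist":0},{"gripper":150,"x":-0.1,"y":-0.9,"z":0,"twist":0},{"gripper":150,"x":0,"y":0,"z":0,"twist":0},{"gripper":150,"x":0,"y":0,"z":0,"twist":0},{"gripper":150,"x":0,"y":0,"z":0,"twist":0}]}}

```text
time_s: 15.85
position: [0.5232, 0.1758, 0.1801]
tool_rot: [179.6, 1.9, -17.5]
ft_force: [0.3, -1.0, -1.2]
width: 0.662
```

```bash
python3 rel.py
```

```text
[0.5232 0.1758 0.1801] [179.55   1.94 -17.55] [ 18.1  18.9  -1.   72.    0.8 125.7] [ 0.3 -1.  -1.2] 0.6620171199814304
neck top from rim, tool axes [7.91691432e-05 5.02378174e-03 7.35143443e-02]
```

Call:
{"method": "apply_moves", "body": {"motion": [{"gripper":150,"x":0,"y":0.5,"z":0,"twist":0},{"gripper":150,"x":0,"y":0,"z":1.2,"twist":0},{"gripper":150,"x":0,"y":0,"z":1.2,"twist":0},{"gripper":150,"x":0,"y":0,"z":1.2,"twist":0},{"gripper":150,"x":0,"y":0,"z":1.2,"twist":0},{"gripper":150,"x":0,"y":0,"z":0,"twist":0},{"gripper":150,"x":0,"y":0,"z":0,"twist":0},{"gripper":150,"x":0,"y":0,"z":0,"twist":0},{"gripper":150,"x":0,"y":0,"z":0,"twist":0},{"gripper":150,"x":0,"y":0,"z":0,"twist":0}]}}

```text
time_s: 16.68
position: [0.5187, 0.1667, 0.1316]
tool_rot: [179.5, 2.0, -17.7]
ft_force: [0.3, -0.0, 0.4]
width: 0.661
```

```bash
python3 rel.py
```

```text
[0.5187 0.1667 0.1316] [179.47   1.95 -17.69] [ 17.4  19.9  -6.9  65.1   0.7 125.1] [ 0.3 -0.   0.4] 0.6612129762924187
neck top from rim, tool axes [-5.42346376e-05 -4.69715470e-03  2.48634758e-02]
```

The lean stayed at about 2° (q2−q3+q4 = 91.9). I'll raise clear of the tin and test whether a quick in-and-out radial move takes it out.

Call:
{"method": "apply_moves", "body": {"motion": [{"gripper":150,"x":0,"y":0,"z":-2,"twist":0},{"gripper":150,"x":0,"y":0,"z":-2,"twist":0},{"gripper":150,"x":0,"y":0,"z":-2,"twist":0},{"gripper":150,"x":-2,"y":1.4,"z":0,"twist":0},{"gripper":150,"x":-2,"y":1.4,"z":0,"twist":0},{"gripper":150,"x":-2,"y":1.4,"z":0,"twist":0},{"gripper":150,"x":0,"y":0,"z":0,"twist":0},{"gripper":150,"x":0,"y":0,"z":0,"twist":0},{"gripper":150,"x":0,"y":0,"z":0,"twist":0},{"gripper":150,"x":0,"y":0,"z":0,"twist":0}]}}

```text
time_s: 17.52
position: [0.452, 0.1448, 0.2021]
tool_rot: [179.8, 1.5, -17.7]
ft_force: [0.2, -0.3, -0.7]
width: 0.66
```

```bash
python3 rel.py
```

```text
[0.452  0.1448 0.2021] [179.8    1.47 -17.66] [ 17.3  10.4  -9.3  71.5   0.7 125. ] [ 0.2 -0.3 -0.7] 0.6602820156928756
neck top from rim, tool axes [ 0.0583884  -0.04579597  0.09377178]
```

Call:
{"method": "apply_moves", "body": {"motion": [{"gripper":150,"x":2,"y":-1.4,"z":0,"twist":0},{"gripper":150,"x":2,"y":-1.4,"z":0,"twist":0},{"gripper":150,"x":2,"y":-1.4,"z":0,"twist":0},{"gripper":150,"x":0,"y":0,"z":0,"twist":0},{"gripper":150,"x":0,"y":0,"z":0,"twist":0},{"gripper":150,"x":0,"y":0,"z":0,"twist":0},{"gripper":150,"x":0,"y":0,"z":0,"twist":0},{"gripper":150,"x":0,"y":0,"z":0,"twist":0},{"gripper":150,"x":0,"y":0,"z":0,"twist":0},{"gripper":150,"x":0,"y":0,"z":0,"twist":0}]}}

```text
time_s: 18.35
position: [0.5264, 0.1681, 0.1987]
tool_rot: [179.7, 1.5, -17.7]
ft_force: [0.5, 0.1, -2.1]
width: 0.658
```

```bash
python3 rel.py
```

```text
[0.5264 0.1681 0.1987] [179.74   1.55 -17.66] [ 17.3  18.1   0.7  74.    0.7 125. ] [ 0.5  0.1 -2.1] 0.6576657889471036
neck top from rim, tool axes [-0.00534697 -0.00116513  0.09220254]
```

Call:
{"method": "apply_moves", "body": {"motion": [{"gripper":150,"x":-3,"y":2.1,"z":0,"twist":0},{"gripper":150,"x":-3,"y":2.1,"z":0,"twist":0},{"gripper":150,"x":-3,"y":2.1,"z":0,"twist":0},{"gripper":150,"x":0,"y":0,"z":0,"twist":0},{"gripper":150,"x":0,"y":0,"z":0,"twist":0},{"gripper":150,"x":0,"y":0,"z":0,"twist":0},{"gripper":150,"x":0,"y":0,"z":-3,"twist":0},{"gripper":150,"x":0,"y":0,"z":-3,"twist":0},{"gripper":150,"x":0,"y":0,"z":0,"twist":0},{"gripper":150,"x":0,"y":0,"z":0,"twist":0}]}}

```text
time_s: 19.18
position: [0.4192, 0.1338, 0.2625]
tool_rot: [179.7, 1.6, -17.7]
ft_force: [-0.2, -0.5, -0.1]
width: 0.657
```

```bash
python3 rel.py
```

```text
[0.4192 0.1338 0.2625] [179.73   1.56 -17.66] [ 17.2   5.8  -6.   79.6   0.7 124.9] [-0.2 -0.5 -0.1] 0.6566935133685026
neck top from rim, tool axes [ 0.08816075 -0.06662833  0.15317071]
```

Call:
{"method": "apply_moves", "body": {"motion": [{"gripper":150,"x":0,"y":0,"z":2,"twist":0},{"gripper":150,"x":0,"y":0,"z":2,"twist":0},{"gripper":150,"x":0,"y":0,"z":1,"twist":0},{"gripper":150,"x":0,"y":0,"z":0,"twist":0},{"gripper":150,"x":0,"y":0,"z":0,"twist":0},{"gripper":150,"x":1,"y":-0.7,"z":0,"twist":0},{"gripper":150,"x":1,"y":-0.7,"z":0,"twist":0},{"gripper":150,"x":1,"y":-0.7,"z":0,"twist":0},{"gripper":150,"x":1,"y":-0.7,"z":0,"twist":0},{"gripper":150,"x":0,"y":0,"z":0,"twist":0}]}}

```text
time_s: 20.02
position: [0.4752, 0.152, 0.2095]
tool_rot: [179.9, 1.3, -17.7]
ft_force: [-0.0, -1.0, 0.5]
width: 0.66
```

```bash
python3 rel.py
```

```text
[0.4752 0.152  0.2095] [179.94   1.26 -17.65] [ 17.3  12.4  -5.7  73.    0.7 125. ] [-0.  -1.   0.5] 0.660224763412403
neck top from rim, tool axes [ 0.03832504 -0.03175115  0.10192567]
```

The cap was gripped level while the hand pitched +0.74°, so at the present 1.26° the cap leans only about 0.5°. That is acceptable, and I carry on gently.

Call:
{"method": "apply_moves", "body": {"motion": [{"gripper":150,"x":0.7,"y":-0.6,"z":0,"twist":0},{"gripper":150,"x":0.7,"y":-0.6,"z":0.5,"twist":0},{"gripper":150,"x":0.7,"y":-0.6,"z":0.5,"twist":0},{"gripper":150,"x":0.7,"y":-0.6,"z":0.5,"twist":0},{"gripper":150,"x":0.4,"y":-0.3,"z":1,"twist":0},{"gripper":150,"x":0,"y":0,"z":1,"twist":0},{"gripper":150,"x":0,"y":0,"z":1,"twist":0},{"gripper":150,"x":0,"y":0,"z":0,"twist":0},{"gripper":150,"x":0,"y":0,"z":0,"twist":0},{"gripper":150,"x":0,"y":0,"z":0,"twist":0}]}}

```text
time_s: 20.85
position: [0.5189, 0.1707, 0.1577]
tool_rot: [179.9, 1.3, -17.6]
ft_force: [-0.0, -0.7, 0.7]
width: 0.66
```

```bash
python3 rel.py
```

```text
[0.5189 0.1707 0.1577] [179.88   1.35 -17.64] [ 17.8  18.5  -4.9  67.7   0.7 125.5] [-0.  -0.7  0.7] 0.6599390940481018
neck top from rim, tool axes [ 0.00122171 -0.00064333  0.0509833 ]
```

Call:
{"method": "apply_moves", "body": {"motion": [{"gripper":150,"x":0.1,"y":0,"z":0.8,"twist":0},{"gripper":150,"x":0,"y":0,"z":0.8,"twist":0},{"gripper":150,"x":0,"y":0,"z":0.8,"twist":0},{"gripper":150,"x":0,"y":0,"z":0.8,"twist":0},{"gripper":150,"x":0,"y":0,"z":0.8,"twist":0},{"gripper":150,"x":0,"y":0,"z":0,"twist":0},{"gripper":150,"x":0,"y":0,"z":0,"twist":0},{"gripper":150,"x":0,"y":0,"z":0,"twist":0},{"gripper":150,"x":0,"y":0,"z":0,"twist":0},{"gripper":150,"x":0,"y":0,"z":0,"twist":0}]}}

```text
time_s: 21.68
position: [0.5192, 0.1706, 0.1144]
tool_rot: [179.9, 1.3, -17.6]
ft_force: [0.6, 0.7, 0.0]
width: 0.658
```

```bash
python3 rel.py; cat > views.py <<'E'
from h import *
import sys
k=sys.argv[1]
a,d,C,T=snap('side');b,d2,C2,T2=snap('scene');w,d3,C3,T3=snap('wrist')
np.savez(k+'.npz',a=a,b=b,w=w,d=d,d2=d2,d3=d3,T3=T3)
f=lambda i:cv2.resize(i,(400,400),interpolation=cv2.INTER_CUBIC)
cv2.imwrite(f'pics/{k}.png',np.hstack([f(a[150:240,245:335]),f(b[235:325,335:425])])[:,:,::-1]);cv2.imwrite(f'pics/{k}w.png',w[:,:,::-1])
E
python3 views.py v2
```

```text
[0.5192 0.1706 0.1144] [179.93   1.28 -17.64] [ 17.8  20.2  -9.2  61.7   0.7 125.4] [0.6 0.7 0. ] 0.6584330195493481
neck top from rim, tool axes [-0.00011275 -0.00054953  0.00770125]
```

View pics/v2.png

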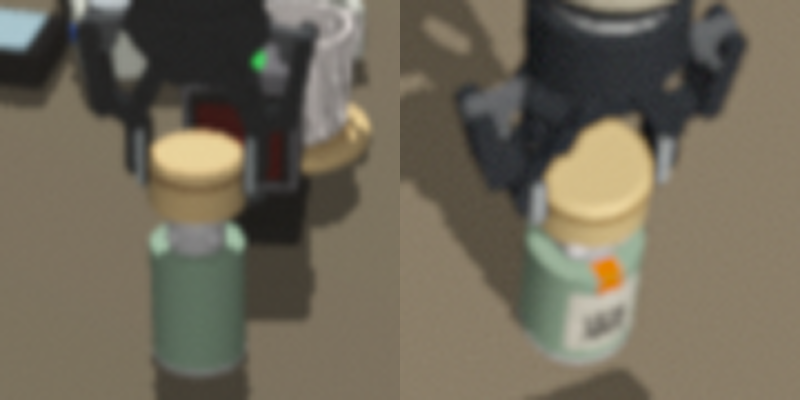

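View pics/v2w.png

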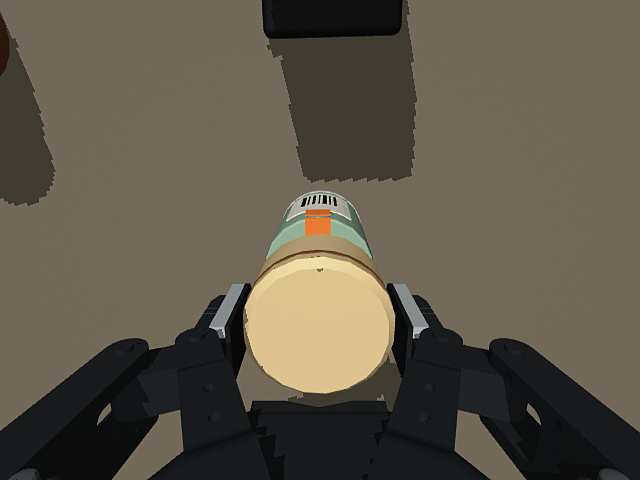

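In both fixed views the cap sits straight over the neck (side view x≈197 for both cap and tin). Tab and label stay centred in the wrist view at (317,222). I'll lower it over the neck.

Call:
{"method": "apply_moves", "body": {"motion": [{"gripper":150,"x":0,"y":0,"z":0.4,"twist":0},{"gripper":150,"x":0,"y":0,"z":0.4,"twist":0},{"gripper":150,"x":0,"y":0,"z":0.3,"twist":0},{"gripper":150,"x":0,"y":0,"z":0,"twist":0},{"gripper":150,"x":0,"y":0,"z":0,"twist":0},{"gripper":150,"x":0,"y":0,"z":0,"twist":0},{"gripper":150,"x":0,"y":0,"z":0,"twist":0},{"gripper":150,"x":0,"y":0,"z":0,"twist":0},{"gripper":150,"x":0,"y":0,"z":0,"twist":0},{"gripper":150,"x":0,"y":0,"z":0,"twist":0}]}}

```text
time_s: 22.67
position: [0.5192, 0.1707, 0.1026]
tool_rot: [180.0, 1.2, -17.6]
ft_force: [0.4, -0.0, 0.4]
width: 0.661
```

```bash
python3 rel.py
```

```text
[0.5192 0.1707 0.1026] [179.95   1.24 -17.64] [ 17.8  20.7 -10.3  60.    0.7 125.5] [ 0.4 -0.   0.4] 0.66056375819328
neck top from rim, tool axes [-0.00029944 -0.00038753 -0.00413843]
```

Call:
{"method": "apply_moves", "body": {"motion": [{"gripper":150,"x":0,"y":0,"z":0.15,"twist":0},{"gripper":150,"x":0,"y":0,"z":0.15,"twist":0},{"gripper":150,"x":0,"y":0,"z":0.15,"twist":0},{"gripper":150,"x":0,"y":0,"z":0.1,"twist":0},{"gripper":150,"x":0,"y":0,"z":0.1,"twist":0},{"gripper":150,"x":0,"y":0,"z":0.1,"twist":0},{"gripper":150,"x":0,"y":0,"z":0.1,"twist":0},{"gripper":150,"x":0,"y":0,"z":0.1,"twist":0},{"gripper":150,"x":0,"y":0,"z":0.1,"twist":0},{"gripper":150,"x":0,"y":0,"z":0.1,"twist":0}]}}

```text
time_s: 23.5
position: [0.5193, 0.1715, 0.0966]
tool_rot: [-179.8, 1.0, -17.6]
ft_force: [-3.5, -1.4, 11.5]
width: 0.663
```

```bash
python3 rel.py
```

```text
[0.5193 0.1715 0.0966] [-179.8     1.02  -17.62] [ 17.9  20.8 -11.2  58.8   0.8 125.5] [-3.5 -1.4 11.5] 0.6634427599631872
neck top from rim, tool axes [-0.00025928  0.00036092 -0.01008998]
```

Call:
{"method": "apply_moves", "body": {"motion": [{"gripper":150,"x":0,"y":0,"z":0.12,"twist":0},{"gripper":150,"x":0,"y":0,"z":0.12,"twist":0},{"gripper":150,"x":0,"y":0,"z":0.12,"twist":0},{"gripper":150,"x":0,"y":0,"z":0.12,"twist":0},{"gripper":150,"x":0,"y":0,"z":0.12,"twist":0},{"gripper":150,"x":0,"y":0,"z":0.12,"twist":0},{"gripper":150,"x":0,"y":0,"z":0.12,"twist":0},{"gripper":150,"x":0,"y":0,"z":0.12,"twist":0},{"gripper":150,"x":0,"y":0,"z":0.12,"twist":0},{"gripper":150,"x":0,"y":0,"z":0.12,"twist":0}]}}

```text
time_s: 24.33
position: [0.5193, 0.1716, 0.0963]
tool_rot: [-179.5, 0.5, -17.6]
ft_force: [-3.9, -1.1, 13.9]
width: 0.659
```

```bash
python3 rel.py
```

```text
[0.5193 0.1716 0.0963] [-179.46    0.54  -17.64] [ 17.9  20.4 -11.8  58.    0.8 125.5] [-3.9 -1.1 13.9] 0.6594578401193908
neck top from rim, tool axes [-0.00022603  0.00047205 -0.01035735]
```

Call:
{"method": "apply_moves", "body": {"motion": [{"gripper":150,"x":0,"y":0,"z":0.2,"twist":0},{"gripper":150,"x":0,"y":0,"z":0.2,"twist":0},{"gripper":150,"x":0,"y":0,"z":0.2,"twist":0},{"gripper":150,"x":0,"y":0,"z":0.2,"twist":0},{"gripper":150,"x":0,"y":0,"z":0.2,"twist":0},{"gripper":150,"x":0,"y":0,"z":0.1,"twist":0},{"gripper":150,"x":0,"y":0,"z":0.1,"twist":0},{"gripper":150,"x":0,"y":0,"z":0.1,"twist":0},{"gripper":150,"x":0,"y":0,"z":0.1,"twist":0},{"gripper":150,"x":0,"y":0,"z":0.1,"twist":0}]}}

```text
time_s: 25.17
position: [0.5184, 0.1715, 0.0858]
tool_rot: [-179.4, 0.4, -17.7]
ft_force: [-7.9, -3.1, 24.2]
width: 0.661
```

```bash
python3 rel.py;python3 views.py v3
```

```text
[0.5184 0.1715 0.0858] [-179.36    0.39  -17.65] [ 17.9  20.7 -13.   56.2   0.7 125.5] [-7.9 -3.1 24.2] 0.6613186874987755
neck top from rim, tool axes [ 0.00052973 -0.00010413 -0.02087074]
```

View pics/v3.png

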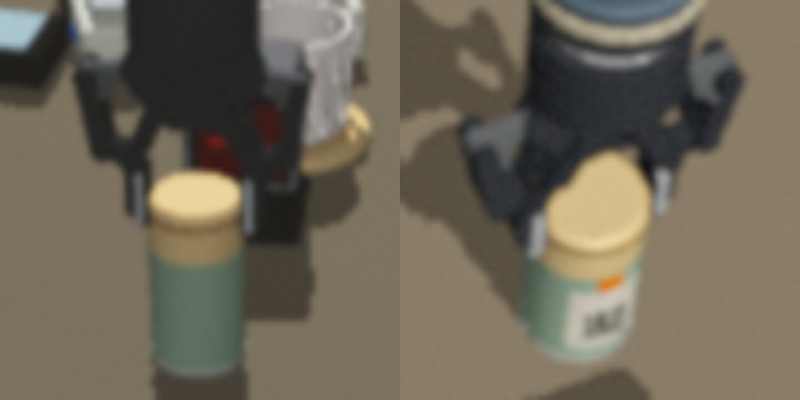

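View pics/v3w.png

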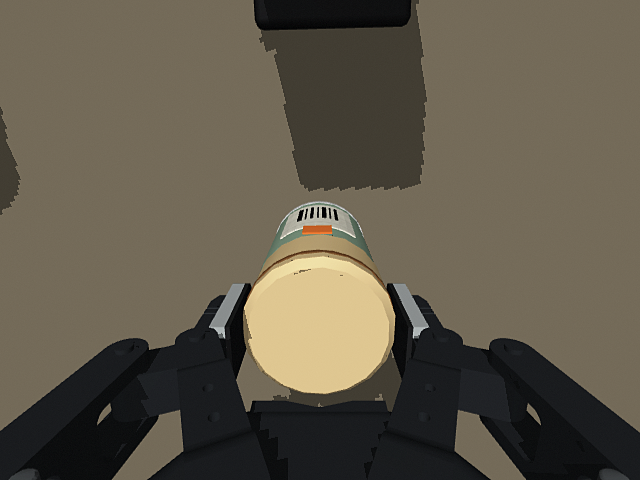

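It clicked home: the TCP is at 0.0858 against the predicted 0.0857, the cap sits flush in both views, and the label is still centred at (318,213). The push reads 24 N, slightly too much, so I relax it and settle at about 15 N.

Call:
{"method": "apply_moves", "body": {"motion": [{"gripper":150,"x":0,"y":0,"z":0,"twist":0},{"gripper":150,"x":0,"y":0,"z":0,"twist":0},{"gripper":150,"x":0,"y":0,"z":0,"twist":0},{"gripper":150,"x":0,"y":0,"z":0,"twist":0},{"gripper":150,"x":0,"y":0,"z":0,"twist":0},{"gripper":150,"x":0,"y":0,"z":0,"twist":0},{"gripper":150,"x":0,"y":0,"z":0.05,"twist":0},{"gripper":150,"x":0,"y":0,"z":0.05,"twist":0},{"gripper":150,"x":0,"y":0,"z":0.05,"twist":0},{"gripper":150,"x":0,"y":0,"z":0.05,"twist":0}]}}

```text
time_s: 26.15
position: [0.5184, 0.1714, 0.086]
tool_rot: [-179.3, 0.3, -17.7]
ft_force: [-1.3, -0.9, 8.1]
width: 0.661
```

```bash
python3 rel.py
```

```text
[0.5184 0.1714 0.086 ] [-179.32    0.33  -17.65] [ 17.9  20.6 -13.1  56.1   0.7 125.5] [-1.3 -0.9  8.1] 0.6605957585117521
neck top from rim, tool axes [ 0.00059445 -0.00017743 -0.02066686]
```

Call:
{"method": "apply_moves", "body": {"motion": [{"gripper":150,"x":0,"y":0,"z":0.06,"twist":0},{"gripper":150,"x":0,"y":0,"z":0.07,"twist":0},{"gripper":150,"x":0,"y":0,"z":0.07,"twist":0},{"gripper":150,"x":0,"y":0,"z":0.08,"twist":0},{"gripper":150,"x":0,"y":0,"z":0.08,"twist":0},{"gripper":150,"x":0,"y":0,"z":0.08,"twist":0},{"gripper":150,"x":0,"y":0,"z":0.08,"twist":0},{"gripper":150,"x":0,"y":0,"z":0.08,"twist":0},{"gripper":150,"x":0,"y":0,"z":0.08,"twist":0},{"gripper":150,"x":0,"y":0,"z":0.08,"twist":0}]}}

```text
time_s: 26.98
position: [0.5183, 0.1714, 0.0861]
tool_rot: [-179.1, 0.1, -17.7]
ft_force: [-4.2, -1.0, 11.8]
width: 0.66
```

```bash
python3 rel.py; python3 views.py v4; python3 rel.py
```

```text
[0.5183 0.1714 0.0861] [-1.7912e+02  9.0000e-02 -1.7660e+01] [ 17.9  20.4 -13.4  55.7   0.8 125.5] [-4.2 -1.  11.8] 0.6604096410177819
neck top from rim, tool axes [ 0.00069625 -0.00020111 -0.02059469]
[0.5183 0.1714 0.0861] [-1.7912e+02  1.0000e-01 -1.7660e+01] [ 17.9  20.4 -13.4  55.7   0.8 125.5] [-3.8 -1.5 11.5] 0.6598493378172198
neck top from rim, tool axes [ 0.00069536 -0.00020013 -0.02060694]
```

View pics/v4.png

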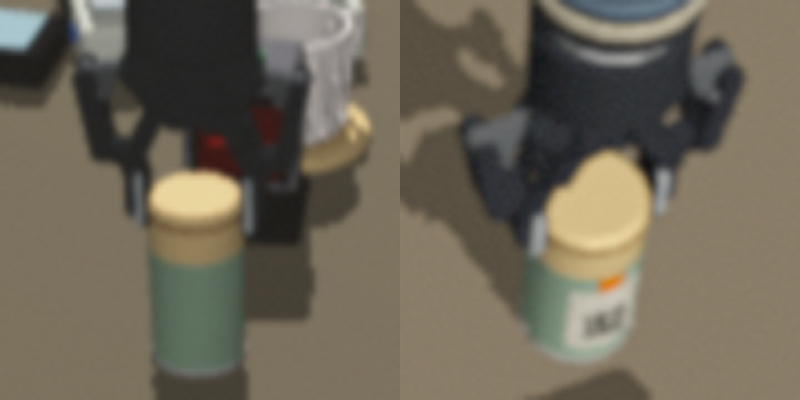

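```bash
python3 - <<'E'
from h import *
z=np.load('v4.npz');T=z['T3'];w=z['w'];C=cloud('wrist',w,z['d3'],T)
hsv=cv2.cvtColor(w,cv2.COLOR_RGB2HSV)
o=(np.linalg.norm(C[...,:2]-[.519,.171],axis=2)<.05)&(hsv[...,0]<18)&(hsv[...,1]>200)&(hsv[...,2]>120)&(C[...,2]>.06)
q=C[o].mean(0);print('tab',q,o.sum(),np.argwhere(o).mean(0)[::-1],np.degrees(np.arctan2(q[1]-.1716,q[0]-.5186)))
for n,i,d in(('side',z['a'],z['d']),('scene',z['b'],z['d2'])):
    C=cloud(n,i,d);m=np.linalg.norm(C[...,:2]-[.519,.171],axis=2)<.027
    h=cv2.cvtColor(i,cv2.COLOR_RGB2HSV);b=m&(h[...,0]>12)&(h[...,0]<26)&(h[...,1]>60)&(h[...,2]>120)
    t=C[b&(C[...,2]>.10)];zm=np.percentile(t[:,2],90);t=t[abs(t[:,2]-zm)<.006]
    print(n,'cap top z',np.median(t[:,2]),np.linalg.lstsq(np.c_[t[:,:2]-t[:,:2].mean(0),np.ones(len(t))],t[:,2],rcond=None)[0],len(t))
E
```

```text
tab [0.52693193 0.19927034 0.07384471] 207 [316.50241546 229.1352657 ] 73.242200231721
side cap top z 0.1147596438314451 [0.00403415 0.02322969 0.11453833] 171
scene cap top z 0.11157596128071123 [0.00947501 0.02125079 0.11185586] 281
```

```bash
python3 - <<'E'
from h import *
for k in('v2','v3','v4'):
  z=np.load(k+'.npz')
  for n,i,d in(('side',z['a'],z['d']),('scene',z['b'],z['d2'])):
    C=cloud(n,i,d);m=np.linalg.norm(C[...,:2]-[.519,.171],axis=2)<.026
    h=cv2.cvtColor(i,cv2.COLOR_RGB2HSV);b=m&(h[...,0]>12)&(h[...,0]<26)&(h[...,1]>60)&(h[...,2]>120)
    t=C[b&(C[...,2]>.10)];zm=np.percentile(t[:,2],80);t=t[abs(t[:,2]-zm)<.005]
    print(k,n,'cap top',np.linalg.lstsq(np.c_[t[:,:2]-t[:,:2].mean(0),np.ones(len(t))],t[:,2],rcond=None)[0].round(4),len(t))
    if n=='side':
        g=(np.linalg.norm(C[...,:2]-[.519,.171],axis=2)<.04)&(h[...,0]>40)&(h[...,0]<100)&(h[...,1]>30)&(C[...,2]>.008)&(C[...,2]<.074)
        P=C[g];c=[]
        for zz in np.arange(.012,.07,.006):
            s=P[abs(P[:,2]-zz)<.003]; c.append((zz,(s[:,0].min()+s[:,0].max())/2, s[:,1].min()))
        c=np.array(c);print('  tin lean dx/dz, dy/dz',np.polyfit(c[:,0],c[:,1],1)[0].round(3),np.polyfit(c[:,0],c[:,2],1)[0].round(3))
  # wrist: cap plane in world
  C=cloud('wrist',z['w'],z['d3'],z['T3']);t=C[(np.linalg.norm(C[...,:2]-[.519,.171],axis=2)<.024)&(C[...,2]>.10)];t=t[abs(t[:,2]-np.median(t[:,2]))<.004]
  print(k,'wrist cap',np.linalg.lstsq(np.c_[t[:,:2]-t[:,:2].mean(0),np.ones(len(t))],t[:,2],rcond=None)[0].round(4))
E
```

```text
v2 side cap top [ 1.900e-03 -1.000e-04  1.433e-01] 154
  tin lean dx/dz, dy/dz -0.0 -0.015
v2 scene cap top [ 0.003  -0.0091  0.1401] 293
v2 wrist cap [0.155  0.4897 0.1894]
v3 side cap top [0.0075 0.0172 0.1145] 158
  tin lean dx/dz, dy/dz -0.007 0.007
v3 scene cap top [0.0076 0.0006 0.1118] 274
v3 wrist cap [0.5562 1.7653 0.1611]
v4 side cap top [0.0051 0.0179 0.1147] 161
  tin lean dx/dz, dy/dz -0.003 0.012
v4 scene cap top [0.0063 0.03   0.1119] 271
v4 wrist cap [0.5945 1.8666 0.1617]
```

The cap is at height (top ≈ 0.112) and the label heads about 73°. The pushing rows have leaned the hand by about 1°, so I'll release for a moment to let the snapped cap sit level, then regrip and press briefly.

Call:
{"method": "apply_moves", "body": {"motion": [{"gripper":150,"x":0,"y":0,"z":0,"twist":0},{"gripper":150,"x":0,"y":0,"z":0,"twist":0},{"gripper":150,"x":0,"y":0,"z":0,"twist":0},{"gripper":150,"x":0,"y":0,"z":0,"twist":0},{"gripper":75,"x":0,"y":0,"z":0,"twist":0},{"gripper":65,"x":0,"y":0,"z":0,"twist":0},{"gripper":65,"x":0,"y":0,"z":0,"twist":0},{"gripper":65,"x":0,"y":0,"z":0,"twist":0},{"gripper":65,"x":0,"y":0,"z":0,"twist":0},{"gripper":65,"x":0,"y":0,"z":0,"twist":0}]}}

```text
time_s: 27.97
position: [0.5191, 0.1717, 0.0857]
tool_rot: [-179.1, 0.1, -17.7]
ft_force: [0.5, 0.1, 0.3]
width: 0.744
```

```bash
python3 rel.py; python3 views.py v5; python3 - <<'E'
from h import *
z=np.load('v5.npz')
for n,i,d in(('side',z['a'],z['d']),('scene',z['b'],z['d2'])):
    C=cloud(n,i,d);m=np.linalg.norm(C[...,:2]-[.519,.171],axis=2)<.026
    h=cv2.cvtColor(i,cv2.COLOR_RGB2HSV);b=m&(h[...,0]>12)&(h[...,0]<26)&(h[...,1]>60)&(h[...,2]>120)
    t=C[b&(C[...,2]>.10)];zm=np.percentile(t[:,2],80);t=t[abs(t[:,2]-zm)<.005]
    print(n,'cap top',np.linalg.lstsq(np.c_[t[:,:2]-t[:,:2].mean(0),np.ones(len(t))],t[:,2],rcond=None)[0].round(4),len(t))
E
```

```text
[0.5191 0.1717 0.0857] [-1.7909e+02  5.0000e-02 -1.7660e+01] [ 17.9  20.5 -13.4  55.6   0.8 125.5] [0.5 0.1 0.3] 0.7442580479678209
neck top from rim, tool axes [ 8.93337919e-05  2.61929309e-04 -2.09619102e-02]
side cap top [0.0085 0.0036 0.1146] 153
scene cap top [0.016  0.0012 0.1116] 281
```

View pics/v5w.png

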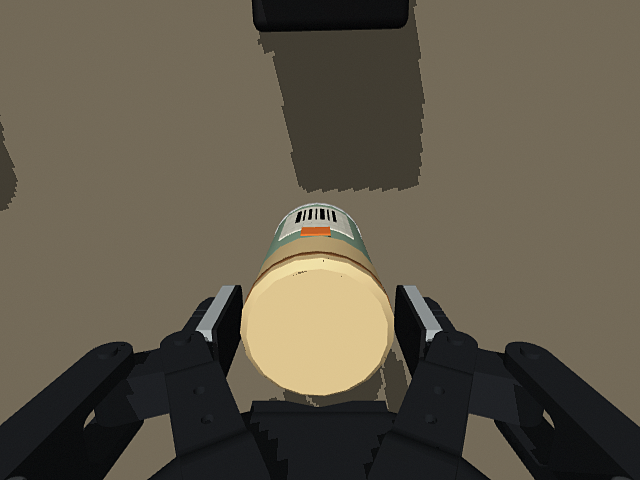

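Freed, the cap sits flush and level (y-slopes now ≈ 0.001–0.004), with the tab at (315,231). I regrip and press.

Call:
{"method": "apply_moves", "body": {"motion": [{"gripper":75,"x":0,"y":0,"z":0,"twist":0},{"gripper":85,"x":0,"y":0,"z":0,"twist":0},{"gripper":100,"x":0,"y":0,"z":0,"twist":0},{"gripper":150,"x":0,"y":0,"z":0,"twist":0},{"gripper":150,"x":0,"y":0,"z":0,"twist":0},{"gripper":150,"x":0,"y":0,"z":0,"twist":0},{"gripper":150,"x":0,"y":0,"z":0,"twist":0},{"gripper":150,"x":0,"y":0,"z":0.1,"twist":0},{"gripper":150,"x":0,"y":0,"z":0.1,"twist":0},{"gripper":150,"x":0,"y":0,"z":0.1,"twist":0}], "force": 80}}

```text
time_s: 28.95
position: [0.519, 0.1721, 0.0865]
tool_rot: [-179.0, -0.0, -17.6]
ft_force: [-4.8, -2.1, 12.5]
width: 0.66
```

```bash
python3 rel.py
```

```text
[0.519  0.1721 0.0865] [-1.7897e+02 -5.0000e-02 -1.7650e+01] [ 17.9  20.3 -13.5  55.5   0.8 125.5] [-4.8 -2.1 12.5] 0.6595102189004205
neck top from rim, tool axes [ 0.00025693  0.00057298 -0.02017603]
```

Call:
{"method": "apply_moves", "body": {"motion": [{"gripper":150,"x":0,"y":0,"z":0,"twist":0},{"gripper":150,"x":0,"y":0,"z":0,"twist":0},{"gripper":150,"x":0,"y":0,"z":0,"twist":0},{"gripper":150,"x":0,"y":0,"z":0,"twist":0},{"gripper":150,"x":0,"y":0,"z":0,"twist":0},{"gripper":150,"x":0,"y":0,"z":0,"twist":0},{"gripper":150,"x":0,"y":0,"z":0,"twist":0},{"gripper":150,"x":0.02,"y":0,"z":0.12,"twist":0},{"gripper":150,"x":0.02,"y":0,"z":0.12,"twist":0},{"gripper":150,"x":0.02,"y":0,"z":0.12,"twist":0}]}}

```text
time_s: 29.78
position: [0.5189, 0.1721, 0.0865]
tool_rot: [-178.9, -0.1, -17.6]
ft_force: [-6.0, -1.9, 16.3]
width: 0.66
```

```bash
python3 rel.py; python3 views.py v6; python3 rel.py;  python3 - <<'E'
from h import *
z=np.load('v6.npz')
for n,i,d in(('side',z['a'],z['d']),('scene',z['b'],z['d2'])):
    C=cloud(n,i,d);m=np.linalg.norm(C[...,:2]-[.519,.171],axis=2)<.026
    h=cv2.cvtColor(i,cv2.COLOR_RGB2HSV);b=m&(h[...,0]>12)&(h[...,0]<26)&(h[...,1]>60)&(h[...,2]>120)
    t=C[b&(C[...,2]>.10)];zm=np.percentile(t[:,2],80);t=t[abs(t[:,2]-zm)<.005]
    print(n,'cap top',np.linalg.lstsq(np.c_[t[:,:2]-t[:,:2].mean(0),np.ones(len(t))],t[:,2],rcond=None)[0].round(4),len(t))
E
```

```text
[0.5189 0.1721 0.0865] [-1.7888e+02 -7.0000e-02 -1.7650e+01] [ 17.9  20.3 -13.6  55.4   0.9 125.5] [-6.  -1.9 16.3] 0.6603389405065454
neck top from rim, tool axes [ 0.00037784  0.00055155 -0.02023921]
[0.519  0.1721 0.0865] [-1.7888e+02 -8.0000e-02 -1.7650e+01] [ 17.9  20.3 -13.6  55.4   0.9 125.5] [-7.  -1.2 15.4] 0.6589646856032164
neck top from rim, tool axes [ 0.00033082  0.00053126 -0.02021428]
side cap top [-0.0018  0.0096  0.1148] 153
scene cap top [-0.0207  0.0161  0.1117] 272
```

View pics/v6.png

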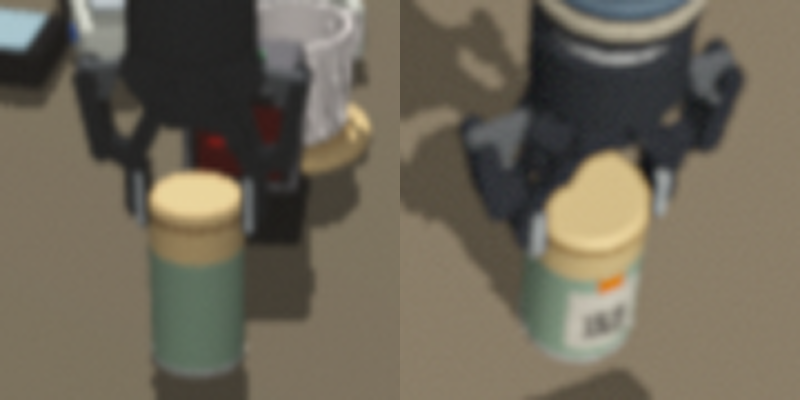

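View pics/v6w.png

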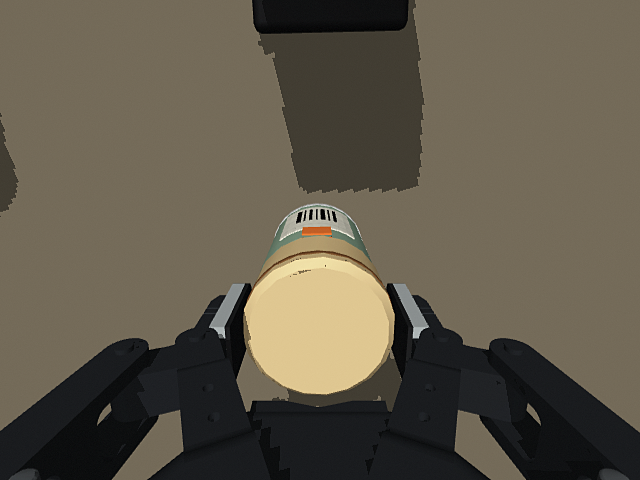

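The push holds steady at 15–16 N with the cap gripped. It sits flush on the upright tin, and the label is centred at (317,216). I hand in.

```bash
python3 - <<'E'
from h import *
print(ctrl.sense()['ft_force']); print(ctrl.close_job())
E
```

```text
[-6.98359987 -1.16007756 15.39815165]
the job is handed in; nothing more can be done
None
```

I turned the tin in place so its label faces the scanner, snapped the bamboo cap on, and handed in at about 30 s with the gripper still pressing down on the cap. No verdict was reported.

- **Label:** its final heading is about 72–73°. Squarely facing the scanner window would be 73.6°, and aiming at the window's centre from where the tin stands would be about 70°, so it sits between the two.
- **Cap:** the click came at the predicted height, with the cap top at about 112 mm and the rim flush in both fixed views. The tin looked upright.
- **Push:** the final reading was a steady 15.4 N downward with a firm grip. There was also about 7 N of sideways force that I did not remove.
- **Lean:** the hand drifted 1–2° while moving and pressing. I briefly let go of the snapped cap so it could level itself, then gripped and pressed again. The cap-top tilt in the last views was about 1°, close to the measurement noise.
- **Peak push:** the highest I read was about 24 N, just after the click. That is above the 10–20 N target but well under 60 N.
- **Other items:** I did not touch the other things on the counter.

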